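Draw the sieve cup out of the core tube with the pull hook

TASK

Take the pull hook from its stand, catch the red pull eye of the brass sieve cup deep in the clear core tube, draw the cup out with the hook and set it down gently, upright, in the green tray. Then hang the hook back in the slot of its stand. Never touch the cup with the gripper, do not force or drop it, and leave the bottle, the spare sieve and the sample box where they are.

Things in the scene. Friction and masses are not known exactly. Their poses are not given: they have to be found in the camera images.
- tube: Clear round core tube, fixed, standing upright on a grey square foot plate (150 x 150 x 6 mm). Inner diameter 88 mm, outer 100 mm; rim 140 mm above the table, open at the top. Origin on the tube's axis at table height, z up. The bore floor is the top of the foot plate, 6 mm above the origin, so the bore is 134 mm deep.
- cup_mid (a point): Brass sieve cup, a disc 74 mm in diameter and 26 mm tall, about 0.3 to 0.6 kg, loose on the floor of the core tube with 7 mm of play all round. This point is on its axis, 13 mm above its underside; z up. On its top is a sprung steel turntable, 40 mm across, that carries the red eye: top 32.5 mm above the cup's underside; pressed with 3 to 8 N it sinks by up to 10 mm, and springs back.
- eye_peak (a point): Inside of the peak of the red eye, on the cup's axis 71.5 mm above its underside. The eye: a rigid upright arch of 7 mm bar, 39 mm wide outside, 25 mm inside, top 55 mm below the tube's rim. It swivels on light friction; its heading is random and NOT this point's x or y: look, or feel (a hook coming down on the bar is stopped; one that has caught carries the cup's weight).
- hook_grip (a point): Pull hook, 175 mm tall, 0.14 kg, hanging upright in its stand. This point: centre of its orange square grip, 22 x 22 mm (x, y normal to its faces), 63 mm tall; z up. Just below the grip is a dark flange, 64 (x) x 38 (y) x 6 mm, centred 10 mm to +x of the grip's axis, underside 37.5 mm below this point; from it an 8 mm steel rod runs down on the grip's axis.
- hook_foot (a point): Lowest point of the pull hook's rod, on the grip's axis, 143.5 mm below the grip's centre; z up. Here the rod turns to +x and ends in an upturned finger, 8 mm thick, its axis 20 mm to +x of the rod's: a 12 mm wide gap between rod and finger, its bottom 8 mm and the finger's top 20 mm above this point.
- stand: White sheet-metal stand for the hook, fixed, 120 (x) x 90 (y) mm, 110 mm tall. Origin: centre of its underside, z up. Its 8 mm top plate has a central through slot, 45 mm (x) by 23 mm (y), in which the hook hangs on its flange, its lowest point 4 mm above the table, finger towards the stand's +x, the grip's axis 10 mm to -x of the slot's centre.
- tray: Green open tray, fixed, 150 x 150 mm outside, rim 22 mm high, walls 4 mm, floor 5 mm above the table. Origin at the centre of its underside, z up.
- bottle: Bystander: white squeeze bottle with an orange cap, 56 mm in diameter, 130 mm tall. Origin at the centre of its underside.
- sieve: Bystander: spare brass sieve ring, 90 mm in diameter, 40 mm tall. Origin at the centre of its underside.
- samplebox: Bystander: closed green sample box with a white label, 84 x 114 x 40 mm. Origin at the centre of its underside.
There are look-alikes about, which are no part of the job. What is shaped like the part that bears hook_grip but blue or purple is not meant. What is shaped like the tray but turquoise is not meant.

How it is judged:
By the outcome, as a careful person would: the job done as asked, in the order asked, and still so for the second after the job is handed in, with the robot touching nothing.
It also fails if it takes over 72 s, if anything falls off the work surface, if the arm or the gripper's body presses on something with over 40 N, if the wrist force passes 120 N, or if a joint passes its speed limit or range.

ROBOT

A 6-joint arm with a two-finger parallel gripper is mounted at the origin on the work surface. World frame = base frame: x ahead of the robot, y to its left, z up, the work surface at z = 0. Lengths are in m, angles in rad, forces in N, time in s.
With the tool pointing down it reaches from about 0.35 to 0.875 m from the base axis. Payload 4.2 kg.
Tool frame: the origin (TCP) lies midway between the tips of the shut fingers; the grasp point (between the pads) lies 19 mm behind it (manip.tcp_to_grasp is the distance from the TCP to the grasp point, in m); y points along the fingers, x is the direction in which the jaws open and shut, and the axes are right-handed (so a half turn about y gives the same grasp; the last joint's range is limited). The gripper opens to 87 mm and grips with 3 to 60 N. Pads are 19 mm wide; open, the fingers measure 117 mm over their backs; the gripper's body (75 mm by 190 mm) begins 51 mm behind the grasp point.
Start: joints at [-0.878, 0.385, 0.008, 0, -1.194, -0.259], TCP at [0.263, -0.567, 0.223] pointing down, gripper open.
Joint ranges: [-3.14, 3.14], [-1.21, 2.06], [-1.07, 1.41], [-3.16, 2.05], [-2.99, -0.16], [-3.1, 3.1]. Speed limits (rad/s): [2.79, 2.79, 3.14, 3.14, 3.14, 3.14].

INTERFACE

Orientations are given as a unit quaternion [x, y, z, w].
In Python, from rig import manip, eyes, ticket gives the robot as it stands.
- The arm moves only by the tool apply_moves, never from a script. Its arguments are lists of equal length, an entry for each row: "claw": the opening, from 0 (shut) to 1 (fully open); "travel": the shift along the tool's x, y, z in cm, a list of three; "turn": the turn, a rotation vector about the tool's x, y, z in degrees, a list of three. In form: {"claw": [claw, ...], "travel": [[x, y, z], ...], "turn": [[rx, ry, rz], ...]}. A call has 1 to 8 rows; each row is the pose to reach, as a shift and turn from the pose commanded when the call began, along the tool's axes at that moment; what a row does not reach only later rows make up. A row lasts 1/8 s, in which the tool goes at most 62.5 mm and 10.7 degrees, less where a joint would pass 70% of its speed; a pose out of reach is approached as far as the arm can. A call with a gripper value outside its range is refused whole. The fingers move at their own pace and stop on an object; "squeeze" is the grip in N (left out, the last holds). Time passes only in rows, so rows that repeat a pose let the fingers close. It gives the time, the measured TCP pose, the force and the opening at its end, in the units of the state.
- manip.observe(): the state, without advancing time (a new reading comes with each control period).
- eyes.grab_frame(name): name is "scene" or "top" or "wrist"; returns a dict with "frame" (480x640x3 uint8, blue, green, red), "z_map" (480x640 float32, m along the optical axis (not along the pixel's ray), 0 where there is no reading), "mtx" (3x3 intrinsics, pixels), "distortion" ([k1, k2, p1, p2, k3] as OpenCV has them; the pictures are not rectified), "R" (3x3) and "t" (3): a world point X has camera coordinates R X + t. Camera axes: x right, y down, z forward; pixel columns grow to the right and rows downward; lengths in m; the calibration is good to about 2 mm. A picture is of the moment at which its call begins.
- ticket.job_done(): hands the job in, once; it reports no verdict.
Trained networks look in a picture, given as the dict that the camera call returned (one of the last four; its "shot" number tells which), for a name from the list of things; names that differ only in an ending like _2 or _b are one class to them, and where a whole thing is asked for, a point or a joint stands for the part that bears it (a point fixed in the world has none). Each returns a list of dicts, best first, with "conf" (0 to 1); they miss things now and then, are a little off and sometimes report something else, mostly with a low value. They report only what shows in the picture. A call takes as long as a camera call. They do not tell look-alikes from the thing itself.
- eyes.regions_of(picture, name): "pixels" (480x640 bool, what is visible of it) and "extent" ([left, top, width, height] in pixels, round what is visible of it).
- eyes.spot_point(picture, name): "pixel" ([column, row] in pixels: a listed point, or the origin of a listed thing).
The state is a dict: "time_s": time; "joints": joint angles; "qvel": joint speeds; "effort": joint torques, N m; "tcp_pos": TCP position; "ee_rot": TCP orientation; "contact_force": force on the tool from outside, world axes, zero at the start; "wrist_torque": the same for the moment, N m; "opening": finger opening in m.
Only numpy, scipy, OpenCV 4.12 (cv2) and the standard library are available. Lean on these libraries where they do the work, as an engineer would, in place of code of your own. Each camera call takes 0.05 s, during which the arm holds its last target.

## Working session

There is one attempt and no reset: what is moved stays moved. The work goes in short steps, Python scripts to look and compute and a tool call to move; the robot and the scene stay as the last step left them, time stands still between calls to the robot, and variables do not carry over. Pictures are saved under pics/ and viewed, and the job is handed in when it is done.

Besides the shell and the picture viewer there is one more tool, called after ">>>" by a JSON object that holds its "name" and its "arguments". apply_moves: Moves the arm, as the interface text tells. Its arguments: {"type":"object","properties":{"claw":{"type":"array"},"travel":{"type":"array"},"turn":{"type":"array"},"squeeze":{"type":"number"}},"required":["claw","travel","turn"]}

```bash
ls -la; mkdir -p pics; python3 - <<'E'
from rig import manip, eyes, ticket
import cv2
print(manip.observe(), manip.tcp_to_grasp)
import pickle
D={}
for n in ["scene","top","wrist"]:
    p=eyes.grab_frame(n); D[n]=p; cv2.imwrite(f"pics/a_{n}.png",p["frame"]); print(n,p["mtx"].tolist(),p["distortion"],p["R"].tolist(),p["t"])
pickle.dump(D,open("a.pkl","wb"))
E
```

```text
total 12
drwxr-xr-x  3 agent agent 4096 Dec  7 03:17 .
drwxr-xr-x 23 root  root  4096 Dec  7 03:17 ..
drwxr-xr-x  2 agent agent 4096 Dec  7 03:17 pics
{'time_s': 0.0, 'joints': array([-8.78410194e-01,  3.85547958e-01,  6.62316702e-03, -4.92900735e-04,
       -1.19401925e+00, -2.58610897e-01]), 'qvel': array([-2.51090234e-03, -2.99712535e-04, -7.45111363e-04,  1.06951418e-03,
       -2.51344361e-04, -2.93858345e-05]), 'effort': array([-1.62549539e-03, -3.90665352e+01,  1.87401026e+01,  4.21983764e+00,
        1.09158049e-02, -1.80742099e-04]), 'tcp_pos': array([ 0.26244982, -0.56655308,  0.22146467]), 'ee_rot': array([ 0.38007055,  0.59623242, -0.59546077, -0.38141808]), 'contact_force': array([-0.0004794 ,  0.34450986, -0.25503961]), 'wrist_torque': array([-0.0277667 , -0.03297033, -0.01906918]), 'opening': 0.08700141996717993} 0.0187
scene [[439.2164783800463, 0.0, 321.3489770806484], [0.0, 439.2164783800463, 245.55244820935613], [0.0, 0.0, 1.0]] [-0.01858349  0.          0.          0.          0.        ] [[0.3642683496652143, 0.9311035351781924, -0.018835503997873888], [0.6924345
[... 280 characters left out ...]
  0.          0.          0.          0.        ] [[0.006946800534182341, -0.9997937463382576, -0.01908420145697506], [-0.9951211920023201, -0.005033549672534749, -0.09853160206540718], [0.09841521828568951, 0.019675572688139263, -0.9949509116781458]] [-0.05630894  0.53316239  1.45652517]
wrist [[339.2663087130062, 0.0, 321.85948208556425], [0.0, 339.2663087130062, 239.5285316286373], [0.0, 0.0, 1.0]] [-0.06372983  0.          0.          0.          0.        ] [[-0.41984475844668157, 0.907593229295049, 0.0022156133759034884], [0.8750517355026173, 0.40414107732462745, 0.26637276477287575], [0.24086269739979235, 0.11377398541262991, -0.9638675434127979]] [ 0.62451405 -0.03193889  0.39117053]
```

View pics/a_scene.png

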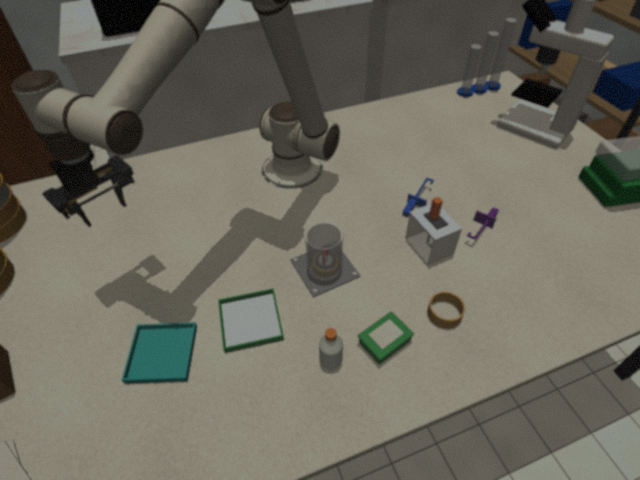

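View pics/a_top.png

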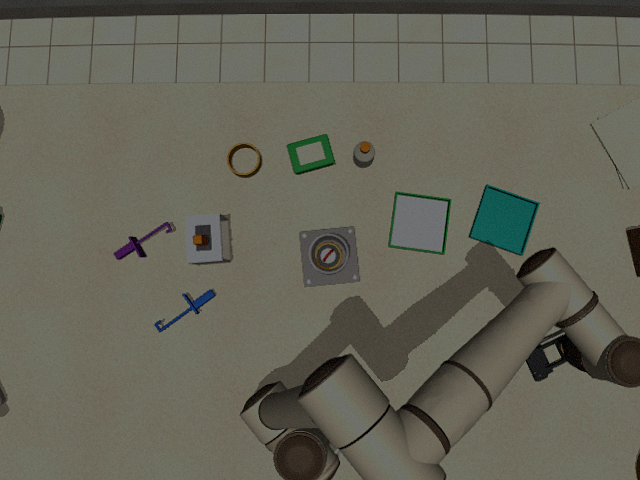

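View pics/a_wrist.png

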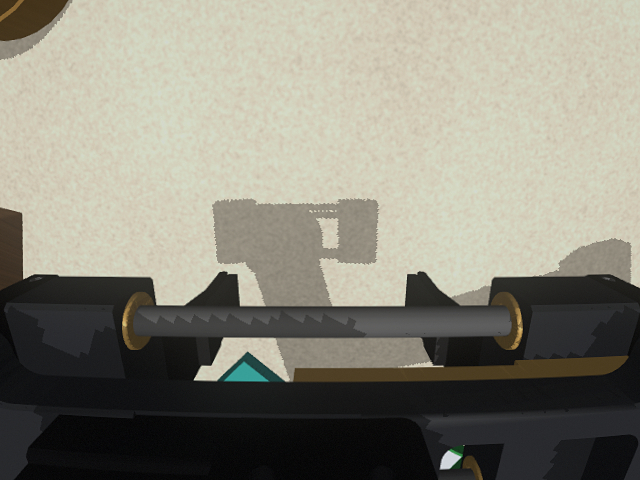

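```bash
cat > h.py <<'E'
import numpy as np, cv2, pickle
from scipy.spatial.transform import Rotation as Ro
def ray(p,px):
    u=cv2.undistortPoints(np.array([[px]],float),p["mtx"],p["distortion"])[0,0]
    R=np.array(p["R"]);t=np.array(p["t"])
    return -R.T@t, R.T@np.array([u[0],u[1],1.])   # depth z -> C+z*d
def onz(p,px,z):
    C,d=ray(p,px); return C+d*(z-C[2])/d[2]
def tri(obs):
    A=np.zeros((3,3));b=np.zeros(3)
    for p,px in obs:
        C,d=ray(p,px);d=d/np.linalg.norm(d);P=np.eye(3)-np.outer(d,d);A+=P;b+=P@C
    X=np.linalg.solve(A,b)
    return X,[np.linalg.norm((np.eye(3)-np.outer(d/np.linalg.norm(d),d/np.linalg.norm(d)))@(X-C)) for C,d in [ray(p,px) for p,px in obs]]
def proj(p,X):
    return cv2.projectPoints(np.array([X],float),cv2.Rodrigues(np.array(p["R"]))[0],np.array(p["t"]),p["mtx"],p["distortion"])[0][0,0]
def cloud(p,mask=None):
    z=p["z_map"]; m=(z>0) if mask is None else (mask&(z>0))
    v,u=np.nonzero(m)
    n=cv2.undistortPoints(np.stack([u,v],1)[:,None].astype(float),p["mtx"],p["distortion"])[:,0]
    Xc=np.c_[n,np.ones(len(n))]*z[v,u][:,None]
    return (Xc-np.array(p["t"]))@np.array(p["R"]), np.stack([u,v],1)
E
python3 - <<'E'
from rig import manip, eyes
from h import *
np.set_printoptions(precision=4,suppress=True)
print(Ro.from_quat(manip.observe()["ee_rot"]).as_matrix())
S=eyes.grab_frame("scene");T=eyes.grab_frame("top")
for n in ["tube","cup_mid","eye_peak","hook_grip","hook_foot","stand","tray","bottle","sieve","samplebox"]:
    a=eyes.spot_point(S,n);b=eyes.spot_point(T,n)
    print(n,[(np.round(q["pixel"],1),round(q["conf"],2)) for q in a[:3]],[(np.round(q["pixel"],1),round(q["conf"],2)) for q in b[:3]])
    if a and b:
        for i in a[:2]:
            for j in b[:2]: print("    ",*tri([(S,i["pixel"]),(T,j["pixel"])]))
E
```

```text
[[-0.4202 -0.0008 -0.9074]
 [ 0.9074  0.0015 -0.4202]
 [ 0.0017 -1.      0.0001]]
tube [(array([322.2, 265.5]), 0.9), (array([383.2, 341.2]), 0.21)] [(array([331.4, 255.5]), 0.73)]
     [ 0.4662 -0.0668  0.0165] [np.float64(0.0013391981048976925), np.float64(0.0013391981048976802)]
     [ 0.5343  0.018  -0.3309] [np.float64(0.0935100852469289), np.float64(0.09351008524692889)]
cup_mid [] [(array([329.8, 254.4]), 0.81)]
eye_peak [] [(array([326.6, 252.8]), 0.78)]
hook_grip [(array([407.8, 205.6]), 0.82), (array([434.2, 209.6]), 0.79), (array([489.5, 214.8]), 0.63)] [(array([126.4, 251.6]), 0.87), (array([201.9, 239.6]), 0.82), (array([202.4, 297.8]), 0.57)]
     [0.4373 0.3265 0.1357] [np.float64(0.11401223655303361), np.float64(0.11401223655303364)]
     [0.4818 0.2131 0.1694] [np.float64(0.03492411449396728), np.float64(0.034924114493967276)]
     [0.4433 0.3857 0.0802] [np.float64(0.07946884172679752), np.float64(0.0794688417267978)]
     [0.4965 0.2518 0.1444] [np.float64(0.0011260570049624252), np.float64(0.0011260570049624126)]
hook_foot [(array([427.8, 246.6]), 0.96), (array([4
[... 1328 characters left out ...]
at64(0.12135976392468972), np.float64(0.12135976392468978)]
bottle [(array([332. , 360.5]), 0.74)] [(array([361.4, 159.8]), 0.89)]
     [ 0.7332 -0.1472 -0.0096] [np.float64(0.0005724178129102145), np.float64(0.0005724178129101347)]
sieve [(array([441.4, 312.7]), 0.6)] [(array([242.6, 164.9]), 0.89), (array([327., 255.]), 0.42)]
     [ 0.7158  0.178  -0.0101] [np.float64(0.005613610806373531), np.float64(0.005613610806373423)]
     [ 0.5839  0.0699 -0.0565] [np.float64(0.16564108601680397), np.float64(0.16564108601680416)]
samplebox [(array([385.2, 342.3]), 0.63)] [(array([329.2, 253.1]), 0.37)]
     [ 0.5413  0.0239 -0.3316] [np.float64(0.09176972360494953), np.float64(0.09176972360494948)]
```

```bash
python3 - <<'E'
from h import *
D=pickle.load(open("a.pkl","rb"))
T=D["top"]["frame"];S=D["scene"]["frame"]
a=cv2.resize(T[200:280,170:250],(400,400),interpolation=cv2.INTER_CUBIC)
b=cv2.resize(T[215:295,290:370],(400,400),interpolation=cv2.INTER_CUBIC)
g=np.hstack([a,b]); g=np.clip(g.astype(float)*1.6,0,255).astype(np.uint8)
c=cv2.resize(S[180:280,390:490],(300,300)); 
cv2.imwrite("pics/z1.png",g)
d=np.hstack([cv2.resize(S[180:280,390:490],(400,400),interpolation=cv2.INTER_CUBIC),cv2.resize(S[210:310,275:375],(400,400),interpolation=cv2.INTER_CUBIC)])
cv2.imwrite("pics/z2.png",np.clip(d.astype(float)*1.5,0,255).astype(np.uint8))
E
```

```text
(no output)
```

View pics/z1.png

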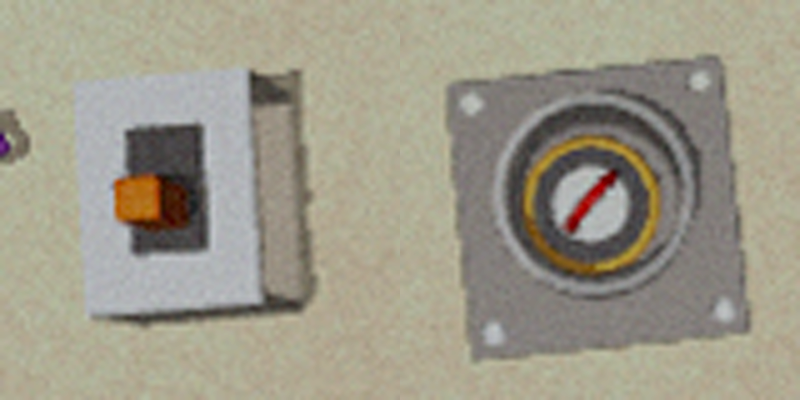

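View pics/z2.png

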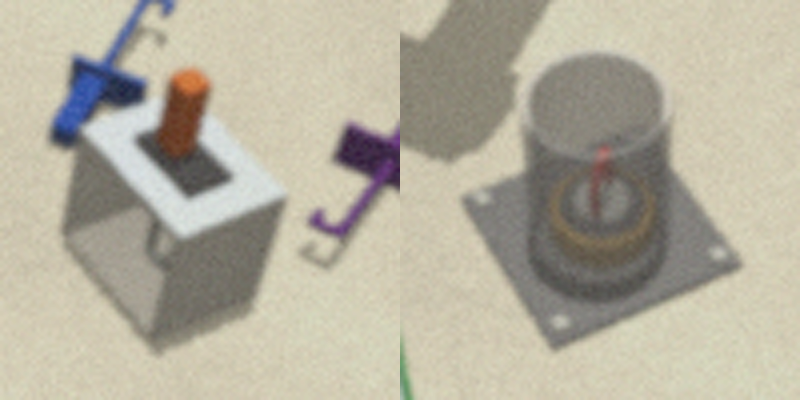

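```bash
python3 - <<'E'
from h import *
np.set_printoptions(precision=4,suppress=True)
D=pickle.load(open("a.pkl","rb"))
for n in ["top","scene"]:
    p=D[n]; X,uv=cloud(p)
    col=p["frame"][uv[:,1],uv[:,0]].astype(float)
    print(n)
    def rect(m,l):
        q=X[m]; 
        if len(q)<4: print(l,"none");return
        r=cv2.minAreaRect((q[:,:2]*1000).astype(np.float32)); print(l,len(q),"ctr",np.round(r[0],1),"size",np.round(r[1],1),"ang",round(r[2],2),"z",np.median(q[:,2]).round(4))
    near=lambda x,y,r:(np.hypot(X[:,0]-x,X[:,1]-y)<r)
    rect(near(.503,.253,.1)&(X[:,2]>.1)&(X[:,2]<.114),"standtop")
    rect(near(.503,.253,.1)&(X[:,2]>.172),"griptop")
    hsv=cv2.cvtColor(p["frame"],cv2.COLOR_BGR2HSV)[uv[:,1],uv[:,0]]
    rect(near(.503,.253,.1)&(hsv[:,0]<15)&(hsv[:,1]>150),"grip orange")
    rect(near(.535,-.23,.13)&(X[:,2]>.012)&(X[:,2]<.03),"trayrim")
    rect(near(.535,-.23,.13)&(hsv[:,0]>50)&(hsv[:,0]<75)&(hsv[:,1]>120),"traygreen")
    m=near(.466,-.006,.075)&(X[:,2]>.125)
    rect(m,"tube rim"); 
    if m.sum()>5: print(cv2.minEnclosingCircle((X[m][:,:2]*1000).astype(np.float32)))
    rect(near(.466,-.006,.06)&((hsv[:,0]<8)|(hsv[:,0]>172))&(hsv[:,1]>150),"eye red")
    q=uv[near(.466,-.006,.06)&((hsv[:,0]<8)|(hsv[:,0]>172))&(hsv[:,1]>150)]; print(q.min(0) if len(q) else 0,q.max(0) if len(q) else 0, X[near(.466,-.006,.06)&((hsv[:,0]<8)|(hsv[:,0]>172))&(hsv[:,1]>150)])
E
```

```text
top
standtop 1128 ctr [503.4 258.3] size [120.7  92.9] ang 4.96 z 0.1106
griptop 88 ctr [494.6 255.8] size [22.2 21.8] ang 4.12 z 0.1796
grip orange 74 ctr [500.3 255.9] size [36.3 22. ] ang 30.01 z 0.1612
trayrim 348 ctr [ 553.7 -229.1] size [169.9 256.4] ang 3.09 z 0.0198
traygreen 215 ctr [ 558.3 -289.8] size [126.9 150.2] ang 82.79 z 0.0218
tube rim 174 ctr [465.1 -37.7] size [96.2 56.6] ang 0.33 z 0.1401
((465.16607666015625, -53.6513671875), 48.65587615966797)
eye red 23 ctr [463.6 -54.9] size [ 4.6 30.9] ang 49.5 z 0.082
[323 251] [331 260] [[ 0.4748 -0.0626  0.0801]
 [ 0.4752 -0.0651  0.0739]
 [ 0.4723 -0.0601  0.0782]
 [ 0.472  -0.0627  0.0828]
 [ 0.4695 -0.0576  0.0821]
 [ 0.4696 -0.0601  0.0813]
 [ 0.4694 -0.0627  0.0836]
 [ 0.4667 -0.0551  0.0856]
 [ 0.4669 -0.0576  0.0828]
 [ 0.4664 -0.0603  0.0912]
 [ 0.4644 -0.0525  0.081 ]
 [ 0.4642 -0.0551  0.0846]
 [ 0.4644 -0.0576  0.0813]
 [ 0.4617 -0.0525  0.0833]
 [ 0.4617 -0.0551  0.0833]
 [ 0.4592 -0.05    0.083 ]
 [ 0.4592 -0.0525  0.082 ]
 [ 0.4565 -0.0475  0.0843]
 [ 0.4568 -0.0499  0.079 ]
 [ 0.4542 -0.0474  0.0794]
 [ 0.4543 -0.0499  0.078 ]
 [ 0.4521 -0.0446  0.07  ]
 [ 0.4519 -0.0473  0.0742]]
scene
standtop 812 ctr [503.5 256.6] size [124.9  93.8] ang 5.19 z 0.1098
griptop 58 ctr [496.2 254. ] size [21.7 23.9] ang 88.93 z 0.1789
grip orange 111 ctr [497.9 251. ] size [20.  17.1] ang 4.47 z 0.1642
trayrim 357 ctr [ 557.5 -293. ] size [127.4 154.5] ang 82.31 z 0.0204
traygreen 6 ctr [ 558.5 -299.3] size [110. 148.] ang 82.9 z 0.0177
tube rim 221 ctr [466.5 -38.3] size [ 52.3 100.2] ang 89.37 z 0.1374
((466.2744140625, -57.236061096191406), 50.10763931274414)
eye red none
0 0 []
```

```bash
cat >> h.py <<'E'
def Rt(yaw):  # tool x at yaw deg, tool y down
    a=np.deg2rad(yaw);x=np.array([np.cos(a),np.sin(a),0]);y=np.array([0,0,-1.]);return np.c_[x,y,np.cross(x,y)]
def goto(o,pos,yaw,R0=None,p0=None):
    R0=Ro.from_quat(o["ee_rot"]).as_matrix() if R0 is None else R0
    p0=np.array(o["tcp_pos"]) if p0 is None else p0
    print("travel cm",np.round(R0.T@(np.array(pos)-p0)*100,2),"turn",np.round(Ro.from_matrix(R0.T@Rt(yaw)).as_rotvec(degrees=True),2))
def yawof(o):
    R=Ro.from_quat(o["ee_rot"]).as_matrix(); return np.rad2deg(np.arctan2(R[1,0],R[0,0])), R
E
python3 - <<'E'
from h import *
from rig import manip
np.set_printoptions(precision=4,suppress=True)
D=pickle.load(open("a.pkl","rb"))
p=D["wrist"]; o=manip.observe(); y,R=yawof(o); print(y)
c=-p["R"].T@p["t"]; print(c, R.T@(c-o["tcp_pos"]), R.T@p["R"].T, o["joints"])
goto(o,[.494,.256,.30],185)
for n in ["top","scene"]:
    p=D[n]; X,uv=cloud(p); hsv=cv2.cvtColor(p["frame"],cv2.COLOR_BGR2HSV)[uv[:,1],uv[:,0]]
    m=(np.abs(X[:,0]-.55)<.12)&(np.abs(X[:,1]+.29)<.13)&(X[:,2]>.016)&(X[:,2]<.03)
    for k in (0,1):
        if k: m&=(hsv[:,0]>45)&(hsv[:,0]<78)&(X[:,1]>-.38)
        print(n,m.sum(),cv2.minAreaRect((X[m][:,:2]*1000).astype(np.float32)))
E
```

```text
114.8571441212164
[ 0.1959 -0.5984  0.3842] [-0.0003 -0.1616  0.0738] [[ 1.     -0.0011  0.0019]
 [-0.0022 -0.2664  0.9639]
 [-0.0006 -0.9639 -0.2664]] [-0.8784  0.3847  0.0079 -0.     -1.194  -0.2586]
travel cm [ 64.96  -7.74 -55.58] turn [  0.   -70.14   0.  ]
top 388 ((556.6106567382812, -301.54364013671875), (152.1081085205078, 151.60560607910156), 82.31253814697266)
top 351 ((556.505615234375, -301.4605712890625), (152.0986785888672, 151.32972717285156), 82.64390563964844)
scene 460 ((556.022216796875, -304.5017395019531), (150.64097595214844, 154.60556030273438), 82.27743530273438)
scene 418 ((555.9633178710938, -304.1614685058594), (150.39840698242188, 154.36854553222656), 82.49919128417969)
```

```bash
python3 - <<'E'
from h import *
from rig import manip
o=manip.observe(); goto(o,[.465,.005,.30],185)
E
```

```text
travel cm [ 43.41  -7.74 -42.4 ] turn [  0.   -70.14   0.  ]
```

>>> {"name": "apply_moves", "arguments": {"claw": [1, 1, 1, 1, 1, 1, 1, 1], "travel": [[2, -0.5, -2], [6, -1.5, -6], [10.2, -3, -10], [14.5, -4, -14.2], [18.8, -5, -18.4], [23, -6, -22.5], [27.2, -7, -26.6], [31.4, -7.7, -30.7]], "turn": [[0, -3, 0], [0, -10, 0], [0, -18, 0], [0, -26, 0], [0, -35, 0], [0, -44, 0], [0, -52, 0], [0, -60, 0]]}}

```text
time_s: 2.25
tcp_pos: [0.4097, -0.1514, 0.3005]
ee_rot: [-0.031, -0.706, 0.707, 0.029]
contact_force: [0.8, 0.6, -0.3]
opening: 0.0871
```

```bash
python3 - <<'E'
from h import *
from rig import manip
o=manip.observe(); print(yawof(o),o["tcp_pos"],o["joints"]);goto(o,[.465,.005,.30],185)
E
```

```text
(np.float64(175.12140764445206), array([[-9.96375201e-01,  1.96331554e-03, -8.50447138e-02],
       [ 8.50444832e-02, -2.00779489e-04, -9.96377135e-01],
       [-1.97327795e-03, -9.99998053e-01,  3.30825481e-05]])) [ 0.40972341 -0.15135258  0.30052215] [ 2.08802107e-02  1.88708460e-03 -2.83018749e-01  2.52026041e-04
 -1.28393180e+00 -1.06098816e-01]
travel cm [ -4.18   0.06 -16.05] turn [-0.01 -9.88 -0.11]
```

>>> {"name": "apply_moves", "arguments": {"claw": [1, 1, 1, 1, 1], "travel": [[-1.2, 0, -4.5], [-2.5, 0, -9.5], [-3.6, 0, -13.5], [-4.2, 0, -16], [-4.2, 0, -16]], "turn": [[0, -3, 0], [0, -6, 0], [0, -8, 0], [0, -10, 0], [0, -10, 0]]}}

```text
time_s: 2.88
tcp_pos: [0.4658, 0.0038, 0.2994]
ee_rot: [-0.031, 0.706, -0.706, 0.031]
contact_force: [0.3, -0.5, 0.6]
opening: 0.0869
```

```bash
python3 - <<'E'
from h import *
from rig import manip,eyes
np.set_printoptions(precision=4,suppress=True)
p=eyes.grab_frame("wrist");o=manip.observe(); pickle.dump((p,o),open("w1.pkl","wb"))
cv2.imwrite("pics/w1.png",p["frame"]);print(o["tcp_pos"],yawof(o)[0])
goto(o,[.497,.316,.30],185)
print(proj(p,[.4636,-.055,.0775]),proj(p,[.466,-.055,.14]))
E
```

```text
[0.4654 0.0029 0.2995] -175.0845078804643
travel cm [ -5.83  -0.06 -30.93] turn [-0.01 -0.08  0.02]
[327.8461 160.3808] [326.3928 162.8562]
```

View pics/w1.png

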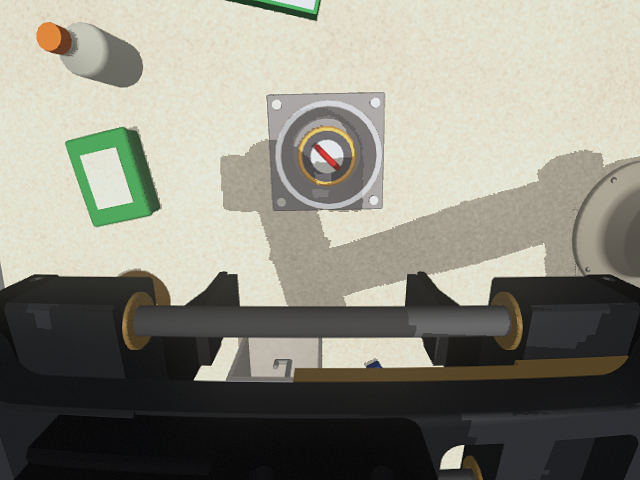

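```bash
python3 - <<'E'
from h import *
np.set_printoptions(precision=4,suppress=True)
p,o=pickle.load(open("w1.pkl","rb"))
f=p["frame"];cv2.imwrite("pics/w1z.png",cv2.resize(f[90:220,260:400],(700,650)[:2],interpolation=cv2.INTER_CUBIC)[:600])
h=cv2.cvtColor(f,cv2.COLOR_BGR2HSV)
red=((h[...,0]<8)|(h[...,0]>172))&(h[...,1]>130)&(h[...,2]>60)
red[:130]=0;red[185:]=0;red[:,:300]=0;red[:,355:]=0
v,u=np.nonzero(red);print(len(v),u.min(),u.max(),v.min(),v.max())
P=np.array([onz(p,(a,b),.080)[:2]*1000 for a,b in zip(u,v)],np.float32)
print("flat",cv2.minAreaRect(P))
X,uv=cloud(p,red);print(len(X),X.mean(0),X.min(0),X.max(0));print(cv2.minAreaRect((X[:,:2]*1000).astype(np.float32)))
c=X[:,:2]-X[:,:2].mean(0);w,V=np.linalg.eigh(c.T@c);print("dir",np.rad2deg(np.arctan2(V[1,1],V[0,1])))
X,uv=cloud(p)
m=(np.hypot(X[:,0]-.466,X[:,1]+.055)<.07)&(X[:,2]>.135)&(X[:,2]<.146)
q=X[m];A=np.c_[2*q[:,:2],np.ones(len(q))];s=np.linalg.lstsq(A,(q[:,:2]**2).sum(1),rcond=None)[0];print("rim",len(q),s[:2],np.sqrt(s[2]+s[0]**2+s[1]**2),np.median(q[:,2]))
m=(np.hypot(X[:,0]-.466,X[:,1]+.055)<.042)&(X[:,2]>.028)&(X[:,2]<.036)
q=X[m];print("cup",len(q),cv2.minEnclosingCircle((q[:,:2]*1000).astype(np.float32)))
E
```

```text
174 315 339 145 169
flat ((465.3446044921875, -58.494075775146484), (5.401824951171875, 36.19585418701172), 50.748992919921875)
172 [ 0.4649 -0.0584  0.0797] [ 0.45   -0.0706  0.0678] [ 0.4793 -0.0459  0.0855]
((465.05859375, -58.276123046875), (5.404021263122559, 37.26911544799805), 50.64640808105469)
dir 140.5477704689566
rim 2179 [ 0.465  -0.0614] 0.04637839160922453 0.1400534889223215
cup 2005 ((466.083984375, -53.36713790893555), 41.50757598876953)
```

View pics/w1z.png

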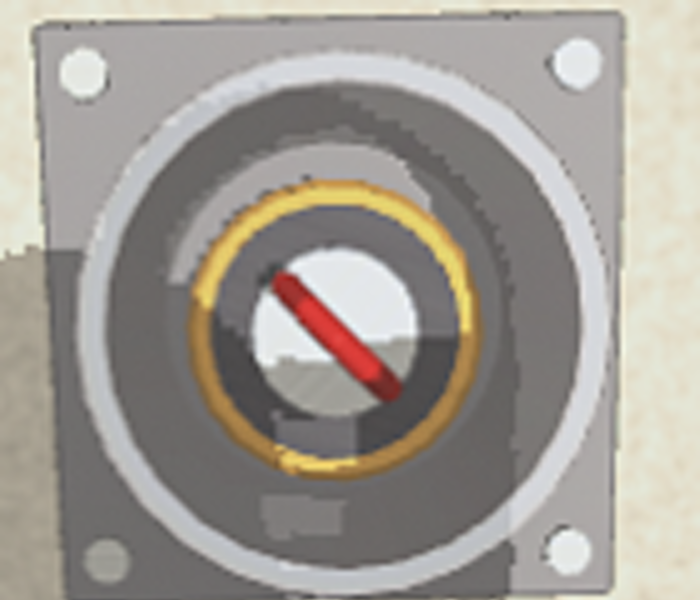

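>>> {"name": "apply_moves", "arguments": {"claw": [1, 1, 1, 1, 1, 1, 1], "travel": [[-0.5, 0, -2.5], [-1.6, 0, -8.5], [-2.8, 0, -14.5], [-4, 0, -20.5], [-5, 0, -26], [-5.8, 0, -30.5], [-5.8, 0, -30.9]], "turn": [[0, 0, 0], [0, 0, 0], [0, 0, 0], [0, 0, 0], [0, 0, 0], [0, 0, 0], [0, 0, 0]]}}

```text
time_s: 3.8
tcp_pos: [0.4973, 0.3166, 0.2985]
ee_rot: [0.031, -0.706, 0.707, -0.03]
contact_force: [-0.4, -0.5, -0.1]
opening: 0.0869
```

```bash
python3 - <<'E'
from h import *
from rig import manip,eyes
np.set_printoptions(precision=4,suppress=True)
p=eyes.grab_frame("wrist");o=manip.observe(); pickle.dump((p,o),open("w2.pkl","wb"))
cv2.imwrite("pics/w2.png",p["frame"]);print(o["tcp_pos"],yawof(o)[0])
X,uv=cloud(p)
near=(np.hypot(X[:,0]-.503,X[:,1]-.257)<.1)
m=near&(X[:,2]>.104)&(X[:,2]<.112);print("top",cv2.minAreaRect((X[m][:,:2]*1000).astype(np.float32)),np.median(X[m,2]))
h=cv2.cvtColor(p["frame"],cv2.COLOR_BGR2HSV)[uv[:,1],uv[:,0]]
m=near&(X[:,2]>.172)&(X[:,2]<.19)&(h[:,1]>120);print("grip",m.sum(),cv2.minAreaRect((X[m][:,:2]*1000).astype(np.float32)),np.median(X[m,2]))
m=near&(X[:,2]>.112)&(X[:,2]<.122);print("flange",m.sum(),cv2.minAreaRect((X[m][:,:2]*1000).astype(np.float32)),np.median(X[m,2]))
E
```

```text
[0.4972 0.3156 0.2988] -175.12552078552022
top ((502.9759216308594, 256.80963134765625), (120.22904205322266, 89.95353698730469), 4.875245571136475) 0.11039532568444482
grip 705 ((494.1728820800781, 255.11456298828125), (21.463165283203125, 21.077266693115234), 4.979584693908691) 0.17913944787381614
flange 1844 ((503.1103515625, 257.26751708984375), (118.50015258789062, 88.04850769042969), 4.859203338623047) 0.11628407165105747
```

View pics/w2.png

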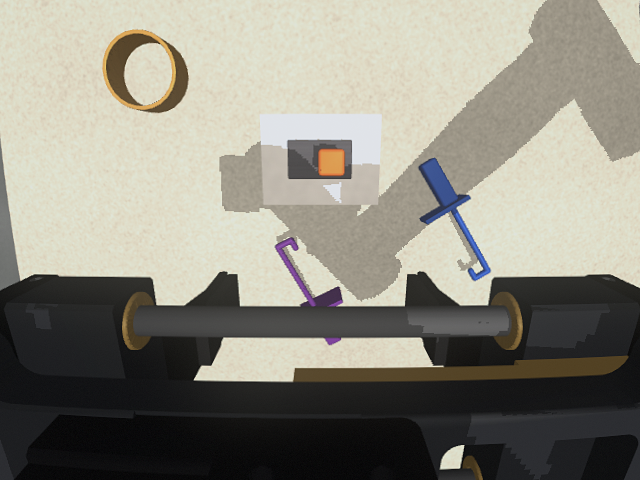

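```bash
python3 - <<'E'
from h import *
from rig import manip
o=manip.observe(); goto(o,[.494,.2556,.129],184.9)
E
```

```text
travel cm [ 0.81 16.99  5.94] turn [-0.05 -0.03  0.06]
```

>>> {"name": "apply_moves", "arguments": {"claw": [1, 1, 1, 1, 1, 1, 1, 1], "travel": [[0.2, 1, 2], [0.6, 3, 4.5], [0.8, 6, 5.9], [0.8, 9, 5.9], [0.8, 12, 5.9], [0.8, 15, 5.9], [0.8, 16.7, 5.9], [0.8, 17, 5.9]], "turn": [[0, 0, 0], [0, 0, 0], [0, 0, 0], [0, 0, 0], [0, 0, 0], [0, 0, 0], [0, 0, 0], [0, 0, 0]]}}

```text
time_s: 4.85
tcp_pos: [0.4937, 0.2535, 0.129]
ee_rot: [0.03, -0.706, 0.707, -0.029]
contact_force: [0.3, 0.2, 0.6]
opening: 0.0868
```

```bash
python3 - <<'E'
from h import *
from rig import manip,eyes
p=eyes.grab_frame("wrist");o=manip.observe(); pickle.dump((p,o),open("w3.pkl","wb"))
cv2.imwrite("pics/w3.png",p["frame"]);print(o["tcp_pos"],yawof(o)[0],o["contact_force"])
E
```

```text
[0.49413832 0.25415586 0.12950564] -175.2471287915561 [ 0.20450223  0.09975755 -0.84328984]
```

View pics/w3.png

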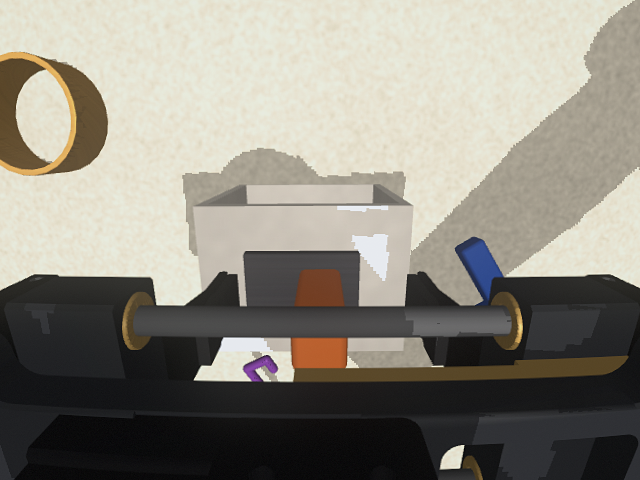

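>>> {"name": "apply_moves", "arguments": {"claw": [0.3, 0.1, 0, 0, 0, 0], "travel": [[0, 0, 0], [0, 0, 0], [0, 0, 0], [0, 0, 0], [0, 0, 0], [0, 0, 0]], "turn": [[0, 0, 0], [0, 0, 0], [0, 0, 0], [0, 0, 0], [0, 0, 0], [0, 0, 0]], "squeeze": 40}}

```text
time_s: 5.65
tcp_pos: [0.4941, 0.2558, 0.1295]
ee_rot: [0.03, -0.706, 0.706, -0.03]
contact_force: [0.2, -0.4, -0.0]
opening: 0.0353
```

>>> {"name": "apply_moves", "arguments": {"claw": [0, 0, 0, 0], "travel": [[0, 0, 0], [0, 0, 0], [0, 0, 0], [0, 0, 0]], "turn": [[0, 0, 0], [0, 0, 0], [0, 0, 0], [0, 0, 0]]}}

```text
time_s: 6.15
tcp_pos: [0.4942, 0.2559, 0.1296]
ee_rot: [-0.03, 0.707, -0.706, 0.03]
contact_force: [0.8, -0.3, 0.1]
opening: 0.0214
```

>>> {"name": "apply_moves", "arguments": {"claw": [0, 0, 0, 0, 0, 0, 0, 0], "travel": [[0, -0.5, 0], [0, -2, 0], [0, -4.5, 0], [0, -7.5, 0], [0, -10.5, 0], [0, -13.5, 0], [0, -15.6, 0], [0, -16, 0]], "turn": [[0, 0, 0], [0, 0, 0], [0, 0, 0], [0, 0, 0], [0, 0, 0], [0, 0, 0], [0, 0, 0], [0, 0, 0]]}}

```text
time_s: 7.15
tcp_pos: [0.4947, 0.2561, 0.2921]
ee_rot: [-0.029, 0.707, -0.705, 0.031]
contact_force: [-0.2, -0.0, -1.9]
opening: 0.0217
```

```bash
python3 - <<'E'
from h import *
from rig import manip,eyes
np.set_printoptions(precision=4,suppress=True)
p=eyes.grab_frame("wrist");o=manip.observe(); pickle.dump((p,o),open("w4.pkl","wb"))
cv2.imwrite("pics/w4.png",p["frame"]);print(o["tcp_pos"],yawof(o)[0],o["contact_force"],o["joints"],o["wrist_torque"])
print(proj(p,o["tcp_pos"]+[0,0,-.1248]))
n=np.deg2rad(50.5);n=np.array([np.cos(n),np.sin(n)]);q=np.array([.4645,-.057])-.030*n;print(q)
goto(o,[*q,.30],180+50.5)
E
```

```text
[0.4943 0.2559 0.2912] -175.14734225147882 [ 0.6087 -0.2239 -1.1505] [ 0.7689  0.2252 -0.0475 -0.0001 -1.2954 -0.6842] [ 0.0176  0.0238 -0.0164]
[322.035  232.2816]
[ 0.4454 -0.0801]
travel cm [ 7.71 -0.96 33.07] turn [  0.05 -45.65  -0.15]
```

View pics/w4.png

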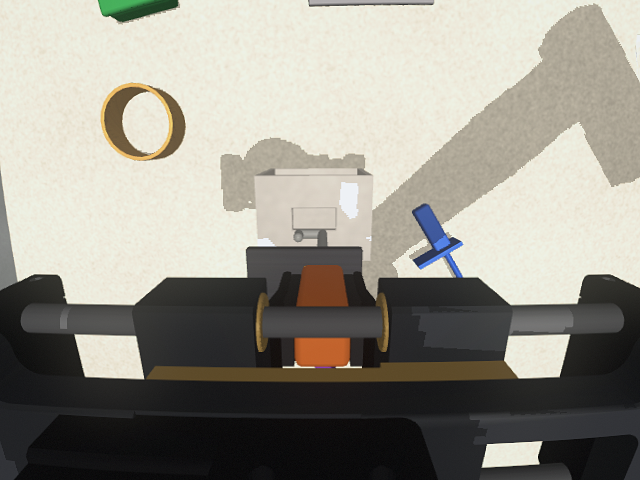

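>>> {"name": "apply_moves", "arguments": {"claw": [0, 0, 0, 0, 0, 0, 0, 0], "travel": [[0.3, 0, 1.5], [1.3, -0.2, 5.5], [2.5, -0.4, 11], [3.9, -0.6, 17], [5.3, -0.8, 23], [6.6, -1, 28.5], [7.5, -1, 32.2], [7.7, -1, 33.1]], "turn": [[0, -2, 0], [0, -7, 0], [0, -14, 0], [0, -22, 0], [0, -30, 0], [0, -38, 0], [0, -44, 0], [0, -45.6, 0]]}}

```text
time_s: 8.2
tcp_pos: [0.444, -0.0825, 0.2986]
ee_rot: [-0.301, 0.64, -0.64, 0.3]
contact_force: [-0.7, 0.3, -1.1]
opening: 0.0219
```

>>> {"name": "apply_moves", "arguments": {"claw": [0, 0, 0], "travel": [[0, 0, 0], [0, 0, 0], [0, 0, 0]], "turn": [[0, 0, 0], [0, 0, 0], [0, 0, 0]]}}

```text
time_s: 8.57
tcp_pos: [0.4455, -0.0799, 0.2993]
ee_rot: [-0.302, 0.64, -0.639, 0.302]
contact_force: [-0.2, 0.6, -1.2]
opening: 0.0215
```

```bash
python3 - <<'E'
from h import *
from rig import manip,eyes
np.set_printoptions(precision=4,suppress=True)
p=eyes.grab_frame("wrist");T=eyes.grab_frame("top");S=eyes.grab_frame("scene");o=manip.observe(); pickle.dump((p,o,T,S),open("w5.pkl","wb"))
cv2.imwrite("pics/w5.png",p["frame"]);print(o["tcp_pos"],yawof(o)[0],o["contact_force"],o["joints"],o["wrist_torque"])
b=np.hstack([cv2.resize(T["frame"][200:300,280:380],(400,400),interpolation=3),cv2.resize(S["frame"][180:310,260:390],(400,400),interpolation=3)])
cv2.imwrite("pics/w5b.png",np.clip(b*1.5,0,255))
E
```

```text
[ 0.4455 -0.0801  0.2995] -129.4957851849799 [-0.4693 -0.589  -1.5198] [ 0.183   0.0336 -0.253  -0.0001 -1.2844  0.6985] [ 0.0153  0.1199 -0.0056][ WARN:0@3.387] global loadsave.cpp:1063 imwrite_ Unsupported depth image for selected encoder is fallbacked to CV_8U.
```

View pics/w5.png

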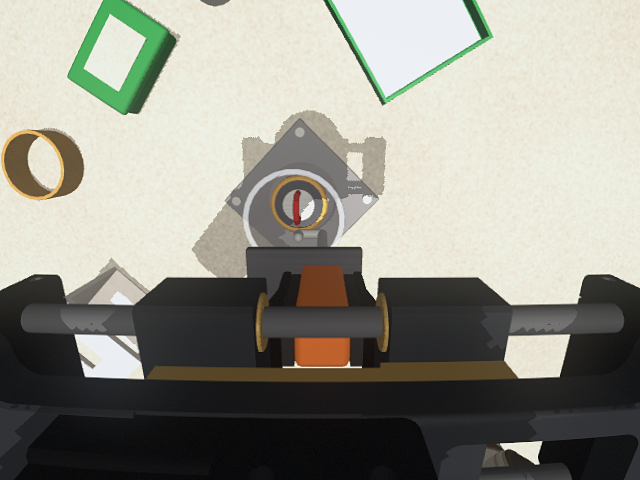

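View pics/w5b.png

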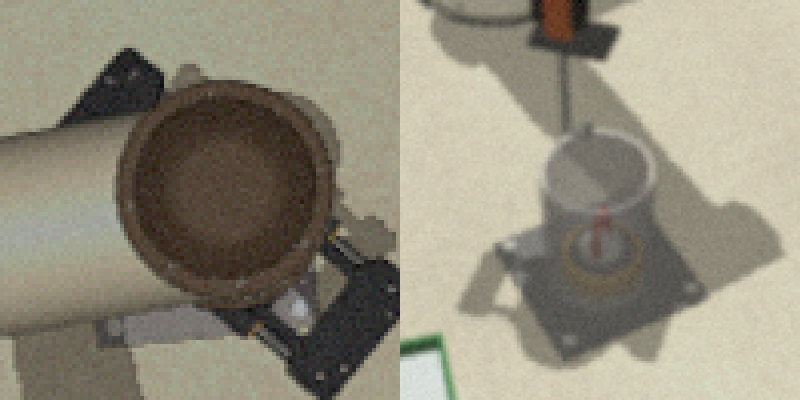

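```bash
python3 - <<'E'
from h import *
np.set_printoptions(precision=4,suppress=True)
p,o,_,_=pickle.load(open("w5.pkl","rb"))
f=p["frame"];h=cv2.cvtColor(f,cv2.COLOR_BGR2HSV)
y,R=yawof(o)
red=((h[...,0]<8)|(h[...,0]>172))&(h[...,1]>130)&(h[...,2]>50);M=np.zeros(red.shape,bool);M[180:232,280:320]=1;red&=M
X,uv=cloud(p,red);L=(X-o["tcp_pos"])@R
print("eye tool mm",len(L),L.mean(0)*1000,L.min(0)*1000,L.max(0)*1000,uv.min(0),uv.max(0))
for n,P in (("w",X),("t",L[:,[0,2]])):
    print(n,cv2.minAreaRect((P[:,:2]*1000).astype(np.float32)))
X,uv=cloud(p);L=(X-o["tcp_pos"])@R
m=(np.abs(L[:,0])<.035)&(np.abs(L[:,2])<.02)&(L[:,1]>.095)&(L[:,1]<.135)
q=L[m]*1000;print("hook",m.sum(),q.min(0),q.max(0),np.median(q,0));
for c in (q[:,0]<-15.,q[:,0]>-6):print(c.sum(),q[c].min(0),q[c].max(0),q[c].mean(0))
cv2.imwrite("pics/w5z.png",cv2.resize(f[150:260,230:370],(770,605),interpolation=3)[:600])
E
```

```text
eye tool mm 183 [-28.6001 222.304    3.8814] [-31.914  213.3779 -16.4598] [-25.9789 254.0743  20.6005] [293 191] [300 224]
w ((465.4731750488281, -59.01913070678711), (5.84177303314209, 37.06296920776367), 50.756046295166016)
t ((-28.962800979614258, 2.0706615447998047), (5.839932918548584, 37.06410217285156), 0.254193514585495)
hook 333 [-22.9599  95.5526  -4.3678] [  4.4711 122.4657   4.1709] [-10.8869 116.9049   2.0087]
120 [-22.9599 104.5698  -3.9077] [-15.0891 122.0774   4.0129] [-18.6439 110.3768   1.2997]
113 [-5.8417 95.5526 -4.2618] [  4.4711 121.8413   4.0336] [ -1.0577 111.414    2.2608]
```

View pics/w5z.png

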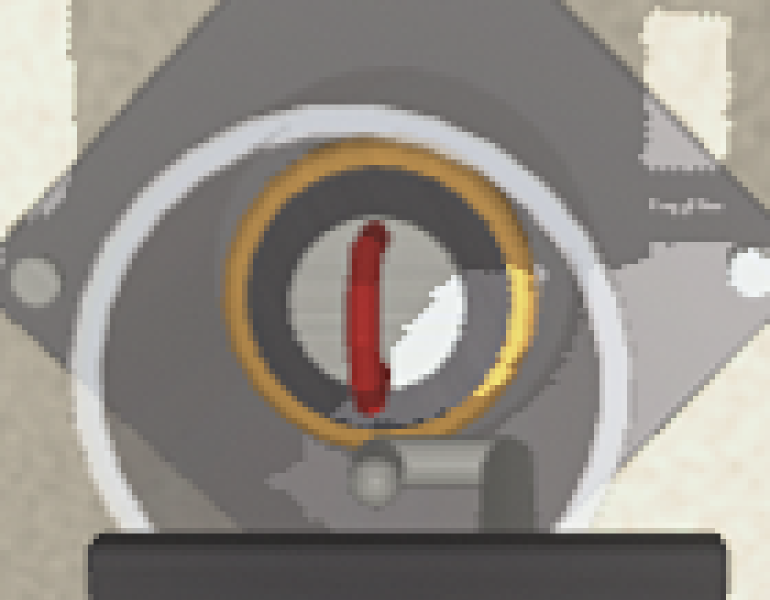

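```bash
python3 - <<'E'
from h import *
np.set_printoptions(precision=4,suppress=True)
p,o,_,_=pickle.load(open("w5.pkl","rb"));y,R=yawof(o)
for px in [(230+352/5.5,150+385/5.5),(230+72/5.5,220),(230+632/5.5,220),(294,150+105/5.5)]:
    X=onz(p,px,.14);print(X,((X-o["tcp_pos"])@R)*1000)
E
```

```text
[ 0.4647 -0.0621  0.14  ] [-26.0924 159.4537   3.4233]
[ 0.4963 -0.0239  0.14  ] [-75.6788 159.4476   3.4918]
[ 0.4333 -0.1002  0.14  ] [ 23.2537 159.4599   3.4111]
[ 0.5016 -0.0938  0.14  ] [-25.0817 159.4457  52.0076]
```

>>> {"name": "apply_moves", "arguments": {"claw": [0, 0, 0, 0, 0, 0, 0, 0], "travel": [[0.15, 0, 0.1], [0.25, 0.5, 0.2], [0.25, 2, 0.2], [0.25, 3.7, 0.2], [0.25, 5.4, 0.2], [0.25, 7, 0.2], [0.25, 8, 0.2], [0.25, 8, 0.2]], "turn": [[0, 0, 0], [0, 0, 0], [0, 0, 0], [0, 0, 0], [0, 0, 0], [0, 0, 0], [0, 0, 0], [0, 0, 0]]}}

```text
time_s: 9.72
tcp_pos: [0.4448, -0.0838, 0.2185]
ee_rot: [-0.302, 0.64, -0.639, 0.301]
contact_force: [0.3, 0.4, -0.7]
opening: 0.0215
```

```bash
cat > look.py <<'E'
from h import *
from rig import manip,eyes
import sys
np.set_printoptions(precision=4,suppress=True)
n=sys.argv[1]
p=eyes.grab_frame("wrist");S=eyes.grab_frame("scene");o=manip.observe(); pickle.dump((p,o,S),open(n+".pkl","wb"))
print(o["time_s"],o["tcp_pos"],yawof(o)[0],o["contact_force"],o["wrist_torque"],o["opening"])
b=np.hstack([cv2.resize(p["frame"][150:270,230:370],(420,360),interpolation=3),np.clip(cv2.resize(S["frame"][180:300,260:380],(360,360),interpolation=3)*1.5,0,255).astype(np.uint8)])
cv2.imwrite(f"pics/{n}.png",b)
f=p["frame"];h=cv2.cvtColor(f,cv2.COLOR_BGR2HSV);y,R=yawof(o)
red=((h[...,0]<8)|(h[...,0]>172))&(h[...,1]>130)&(h[...,2]>50);M=np.zeros(red.shape,bool);M[150:247,270:345]=1;red&=M
X,uv=cloud(p,red)
if len(X):
  L=(X-o["tcp_pos"])@R*1000
  print("eye tool mm",len(L),L.min(0),L.max(0),uv.min(0),uv.max(0));print(cv2.minAreaRect(L[:,[0,2]].astype(np.float32)))
E
python3 look.py w6
```

```text
9.825 [ 0.4457 -0.0838  0.2198] -129.53708931661328 [-0.6398 -0.5967 -1.8663] [-0.046   0.1334  0.0045] 0.02183335748804733
eye tool mm 314 [-34.7524 133.5324 -30.1509] [-28.5523 185.8544  18.0793] [282 202] [292 245]
((-31.678316116333008, -6.033540725708008), (6.175014019012451, 48.22425842285156), 0.2039700150489807)
```

View pics/w6.png

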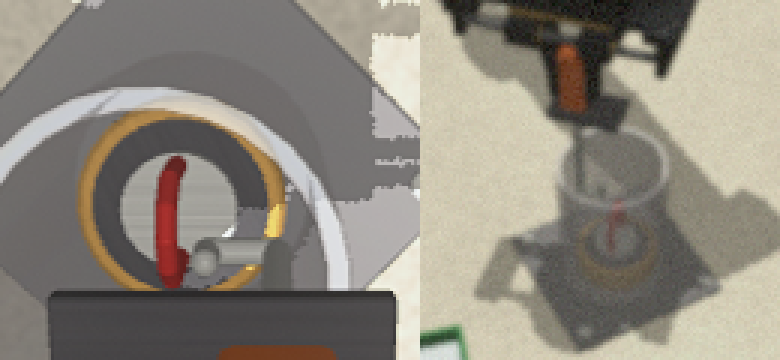

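>>> {"name": "apply_moves", "arguments": {"claw": [0, 0, 0, 0, 0], "travel": [[0, 1, 0], [0, 2.3, 0], [0, 3.6, 0], [0, 4.6, 0], [0, 4.6, 0]], "turn": [[0, 0, 0], [0, 0, 0], [0, 0, 0], [0, 0, 0], [0, 0, 0]]}}

```text
time_s: 10.45
tcp_pos: [0.4448, -0.0838, 0.1725]
ee_rot: [-0.302, 0.64, -0.639, 0.301]
contact_force: [0.5, 0.2, -0.3]
opening: 0.0218
```

```bash
python3 look.py w7
```

```text
10.55 [ 0.4457 -0.0838  0.1737] -129.53281520123448 [-0.0556 -0.3816 -1.5622] [ 0.0345  0.1367 -0.0065] 0.02168868997587958
eye tool mm 292 [-34.6475  88.1476 -14.9854] [-28.3903 135.1761  18.138 ] [275 211] [287 246]
((-31.51757049560547, 1.5692939758300781), (6.162545680999756, 33.147151947021484), 0.5567228198051453)
```

View pics/w7.png

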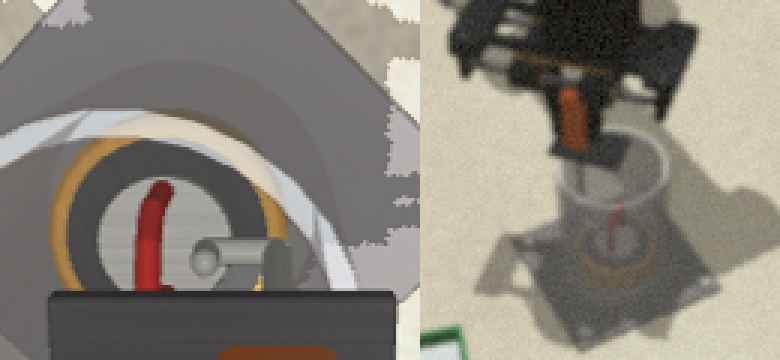

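>>> {"name": "apply_moves", "arguments": {"claw": [0, 0, 0, 0, 0, 0], "travel": [[-0.3, 0, 0], [-0.8, 0, 0], [-1.3, 0, 0], [-1.8, 0, 0], [-2.15, 0, 0], [-2.15, 0, 0]], "turn": [[0, 0, 0], [0, 0, 0], [0, 0, 0], [0, 0, 0], [0, 0, 0], [0, 0, 0]]}}

```text
time_s: 11.3
tcp_pos: [0.4592, -0.0669, 0.1735]
ee_rot: [-0.302, 0.64, -0.64, 0.301]
contact_force: [-0.5, -0.2, -1.3]
opening: 0.0214
```

```bash
python3 look.py w8
```

```text
11.4 [ 0.459  -0.0672  0.1735] -129.54477150696292 [ 0.1834  0.7239 -0.738 ] [-0.0485  0.1991 -0.0053] 0.0217958795923503
eye tool mm 271 [-13.3846  87.9033  -2.5356] [ -7.3588 130.8436  18.5057] [304 211] [312 246]
((-10.501503944396973, 8.012548446655273), (20.968414306640625, 5.958343029022217), 88.71541595458984)
```

View pics/w8.png

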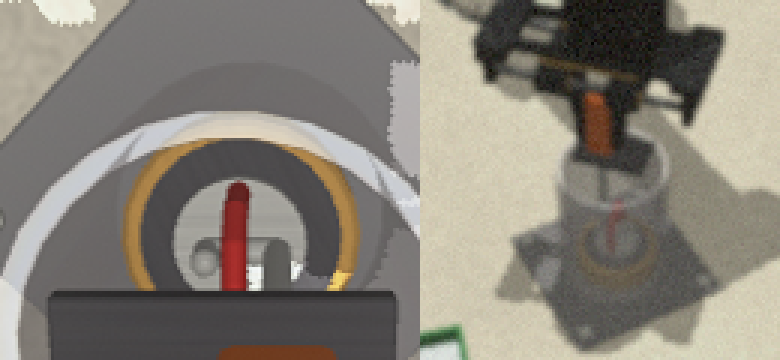

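>>> {"name": "apply_moves", "arguments": {"claw": [0, 0, 0, 0, 0, 0, 0], "travel": [[0, -0.6, 0], [0, -1.4, 0], [0, -1.9, 0], [0, -2.1, 0], [0, -2.3, 0], [0, -2.5, 0], [0, -2.5, 0]], "turn": [[0, 0, 0], [0, 0, 0], [0, 0, 0], [0, 0, 0], [0, 0, 0], [0, 0, 0], [0, 0, 0]]}}

```text
time_s: 12.28
tcp_pos: [0.4589, -0.0672, 0.1984]
ee_rot: [-0.302, 0.64, -0.64, 0.301]
contact_force: [-0.1, 0.2, -4.9]
opening: 0.0217
```

```bash
python3 look.py w9; python3 - <<'E'
from h import *
p,o=pickle.load(open("w1.pkl","rb"))
print(onz(p,(328.4,154.7),.14))
E
```

```text
12.375 [ 0.4589 -0.0671  0.1983] -129.55112833639396 [ 0.4335 -0.515  -4.68  ] [-0.0474  0.2142 -0.0306] 0.02173953082626095
eye tool mm 293 [-13.0743 108.7507 -15.4716] [ -7.0303 151.5599  19.8672] [305 205] [313 246]
((-10.066061973571777, 2.199453353881836), (35.33282470703125, 6.027173042297363), 89.91214752197266)
[ 0.464818   -0.06254528  0.14      ]
```

View pics/w9.png

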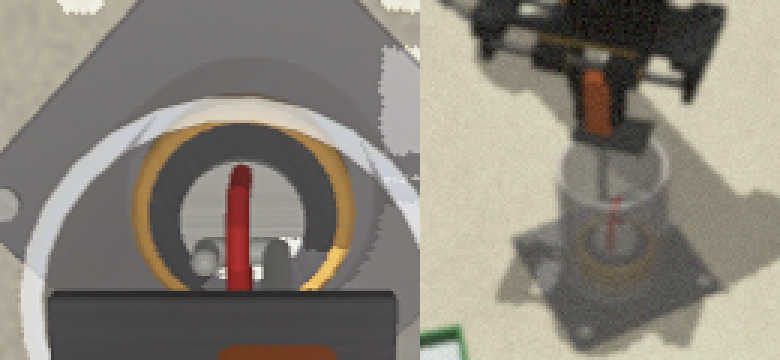

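>>> {"name": "apply_moves", "arguments": {"claw": [0, 0, 0, 0, 0, 0, 0, 0], "travel": [[0.05, -0.2, 0.05], [0.12, -0.6, 0.1], [0.2, -1.2, 0.15], [0.25, -2, 0.2], [0.25, -3, 0.2], [0.25, -4, 0.2], [0.25, -5, 0.2], [0.25, -6, 0.2]], "turn": [[0, 0, 0], [0, 0, 0], [0, 0, 0], [0, 0, 0], [0, 0, 0], [0, 0, 0], [0, 0, 0], [0, 0, 0]]}}

```text
time_s: 13.38
tcp_pos: [0.459, -0.0703, 0.2593]
ee_rot: [0.301, -0.64, 0.64, -0.301]
contact_force: [-0.2, 0.9, -4.6]
opening: 0.0219
```

```bash
python3 look.py w10
```

```text
13.475 [ 0.4598 -0.0703  0.2601] -129.53274506990877 [ 1.1766  0.8245 -3.57  ] [-0.1273  0.1402  0.0101] 0.021687674454410617
eye tool mm 291 [-12.4148 109.2019 -16.1789] [ -6.3108 152.945   18.5692] [305 205] [313 246]
((-9.37218189239502, 1.1933784484863281), (6.092177391052246, 34.749855041503906), 0.0504516139626503)
```

View pics/w10.png

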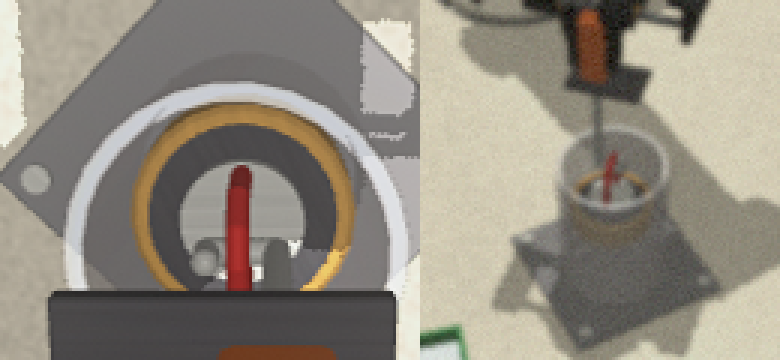

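>>> {"name": "apply_moves", "arguments": {"claw": [0, 0, 0, 0, 0, 0, 0, 0], "travel": [[0, -0.8, 0], [0, -2, 0], [0, -3.5, 0], [0, -5, 0], [0, -6.5, 0], [0, -8, 0], [0, -9.3, 0], [0, -10, 0]], "turn": [[0, 0, 0], [0, 0, 0], [0, 0, 0], [0, 0, 0], [0, 0, 0], [0, 0, 0], [0, 0, 0], [0, 0, 0]]}}

```text
time_s: 14.48
tcp_pos: [0.4592, -0.0703, 0.3595]
ee_rot: [0.301, -0.64, 0.64, -0.302]
contact_force: [0.3, 0.3, -4.4]
opening: 0.0215
```

```bash
sed -i 's/S\["frame"\]\[180:300,260:380\]/S["frame"][140:340,200:400]/' look.py; python3 look.py w11; python3 - <<'E'
from h import *
from rig import manip
o=manip.observe()
# cup at tool x -9.5 => hook rod at tray centre - R*( -9.5mm x)
y,R=yawof(o); q=np.array([.5565,-.302])-(R@[-.0098,0,.0])[:2]
goto(o,[*q,o["tcp_pos"][2]],y)
E
```

```text
14.575 [ 0.4593 -0.0703  0.3593] -129.54683154884398 [ 0.0898 -0.2356 -4.3169] [-0.055   0.1392  0.0335] 0.02165402493016063
eye tool mm 288 [-12.5546 108.251  -15.601 ] [ -6.9802 152.3595  19.2501] [306 205] [313 246]
((-9.769889831542969, 1.8214492797851562), (5.498561382293701, 34.85746765136719), 0.13471823930740356)
travel cm [1.266e+01 1.000e-02 2.224e+01] turn [-0.06 -0.   -0.06]
```

View pics/w11.png

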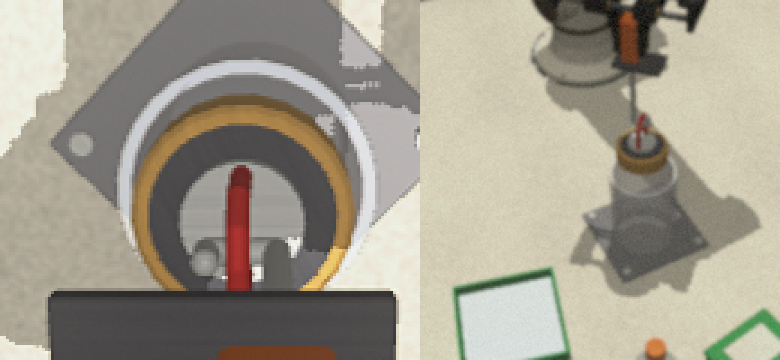

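>>> {"name": "apply_moves", "arguments": {"claw": [0, 0, 0, 0, 0, 0, 0, 0], "travel": [[0.03, 0, 0.05], [0.2, 0, 0.36], [0.62, 0, 1.09], [1.31, 0, 2.3], [2.27, 0, 3.97], [3.5, 0, 6.11], [4.88, 0, 8.53], [6.35, 0, 11.1]], "turn": [[0, 0, 0], [0, 0, 0], [0, 0, 0], [0, 0, 0], [0, 0, 0], [0, 0, 0], [0, 0, 0], [0, 0, 0]]}}

```text
time_s: 15.58
tcp_pos: [0.5046, -0.1918, 0.3583]
ee_rot: [0.301, -0.64, 0.64, -0.301]
contact_force: [0.4, 1.0, -4.4]
opening: 0.0217
```

>>> {"name": "apply_moves", "arguments": {"claw": [0, 0, 0, 0, 0, 0, 0, 0], "travel": [[1.47, 0, 2.57], [2.85, 0, 4.99], [4.08, 0, 7.13], [5.04, 0, 8.8], [5.73, 0, 10], [6.15, 0, 10.74], [6.32, 0, 11.05], [6.35, 0, 11.1]], "turn": [[0, 0, 0], [0, 0, 0], [0, 0, 0], [0, 0, 0], [0, 0, 0], [0, 0, 0], [0, 0, 0], [0, 0, 0]]}}

```text
time_s: 16.58
tcp_pos: [0.5494, -0.3094, 0.3587]
ee_rot: [-0.301, 0.64, -0.64, 0.302]
contact_force: [-0.8, 0.8, -4.0]
opening: 0.0218
```

```bash
sed -i 's/S\["frame"\]\[140:340,200:400\]/S["frame"][180:380,180:380]/' look.py; python3 look.py w12; python3 - <<'E'
from h import *
p,o,S=pickle.load(open("w12.pkl","rb"))
cv2.imwrite("pics/w12f.png",p["frame"])
E
```

```text
16.675 [ 0.5493 -0.3092  0.3588] -129.50954257819262 [-0.3393  1.014  -4.3223] [-0.0293  0.1533 -0.0101] 0.021937101200960814
eye tool mm 307 [-12.9493 109.0985 -14.987 ] [ -6.8493 153.5415  20.141 ] [305 205] [313 246]
((-9.918174743652344, 2.580430030822754), (35.12137222290039, 6.076653480529785), 89.87128448486328)
```

View pics/w12.png

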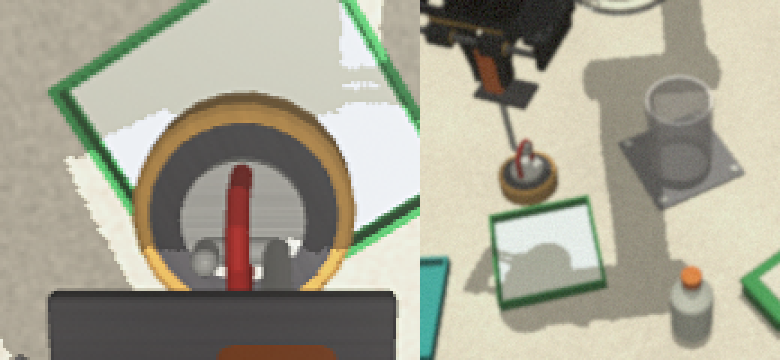

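View pics/w12f.png

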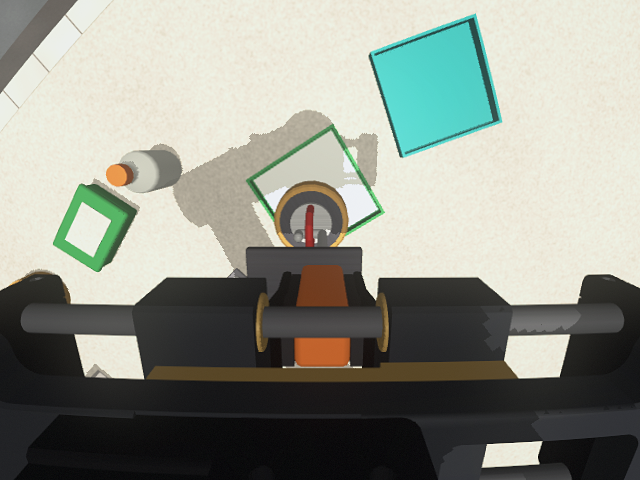

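>>> {"name": "apply_moves", "arguments": {"claw": [0, 0, 0, 0, 0, 0, 0, 0], "travel": [[0, 0.7, 0], [0, 2.3, 0], [0, 4.8, 0], [0, 7.8, 0], [0, 10.8, 0], [0, 13.2, 0], [0, 14.7, 0], [0, 15.3, 0]], "turn": [[0, 0, 0], [0, 0, 0], [0, 0, 0], [0, 0, 0], [0, 0, 0], [0, 0, 0], [0, 0, 0], [0, 0, 0]]}}

```text
time_s: 17.68
tcp_pos: [0.5489, -0.3094, 0.2042]
ee_rot: [-0.302, 0.64, -0.639, 0.301]
contact_force: [-0.6, 0.1, -5.0]
opening: 0.022
```

```bash
python3 look.py w13; python3 - <<'E'
from h import *
p,o,S=pickle.load(open("w13.pkl","rb"))
cv2.imwrite("pics/w13f.png",p["frame"])
E
```

```text
17.775 [ 0.5493 -0.3096  0.2052] -129.5411362481404 [-0.0005  0.262  -5.6791] [-0.0727  0.2333  0.0183] 0.021845504829729925
eye tool mm 294 [-12.8811 109.3325 -16.3783] [ -6.7556 151.8983  18.3424] [305 206] [313 246]
((-9.850030899047852, 0.9889812469482422), (34.70713806152344, 6.055361747741699), 89.73762512207031)
```

View pics/w13f.png

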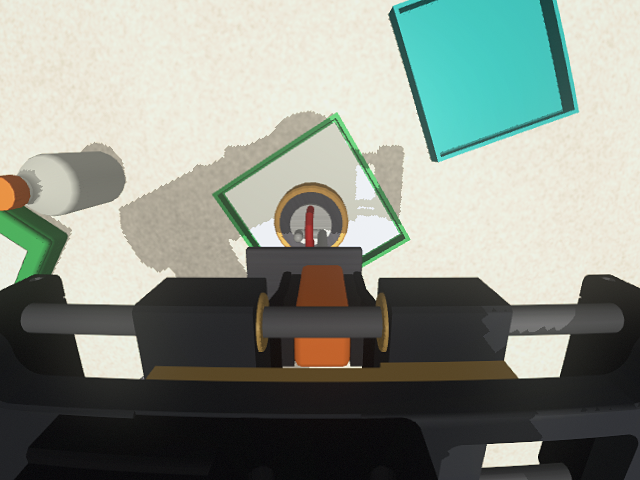

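View pics/w13.png

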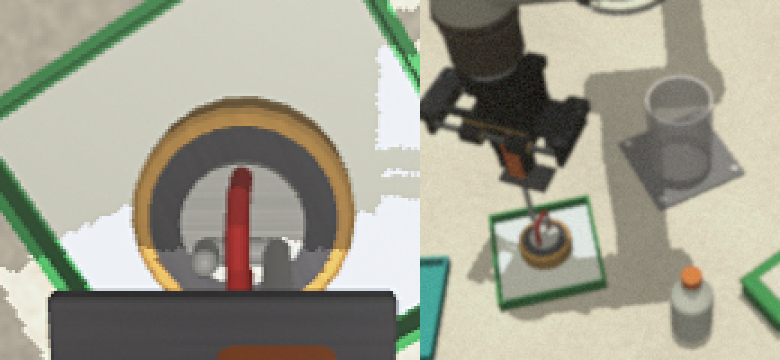

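>>> {"name": "apply_moves", "arguments": {"claw": [0, 0, 0, 0, 0, 0, 0, 0], "travel": [[0, 0.3, 0], [0, 0.6, 0], [0, 0.8, 0], [0, 0.95, 0], [0, 1.1, 0], [0, 1.25, 0], [0, 1.4, 0], [0, 1.5, 0]], "turn": [[0, 0, 0], [0, 0, 0], [0, 0, 0], [0, 0, 0], [0, 0, 0], [0, 0, 0], [0, 0, 0], [0, 0, 0]]}}

```text
time_s: 18.77
tcp_pos: [0.5496, -0.3098, 0.1913]
ee_rot: [0.301, -0.639, 0.64, -0.302]
contact_force: [0.0, -0.8, -1.1]
opening: 0.022
```

```bash
python3 look.py w14
```

```text
18.875 [ 0.5494 -0.3097  0.1909] -129.53851846113582 [-0.7923 -0.94   -1.0873] [-0.022   0.1545  0.0228] 0.021918152106761117
eye tool mm 312 [-13.0929 106.3279 -13.1071] [ -7.0191 149.8415  21.3318] [305 205] [313 246]
((-10.096510887145996, 4.107563018798828), (5.968360900878906, 34.46036911010742), 0.31397396326065063)
```

>>> {"name": "apply_moves", "arguments": {"claw": [0, 0, 0, 0, 0], "travel": [[0, 0.4, 0], [0, 0.9, 0], [0, 1.4, 0], [0, 1.7, 0], [0, 1.7, 0]], "turn": [[0, 0, 0], [0, 0, 0], [0, 0, 0], [0, 0, 0], [0, 0, 0]]}}

```text
time_s: 19.5
tcp_pos: [0.5492, -0.3096, 0.1731]
ee_rot: [-0.302, 0.64, -0.639, 0.301]
contact_force: [-0.1, -0.2, -1.9]
opening: 0.022
```

```bash
python3 look.py w15
```

```text
19.6 [ 0.5494 -0.3097  0.1736] -129.54178571500316 [ 0.5884  0.2531 -1.7549] [-0.0363  0.1247  0.0027] 0.021688833542949662
eye tool mm 302 [-12.9409  89.6177 -12.4176] [ -7.1341 132.8347  21.3892] [304 207] [312 246]
((-10.150006294250488, 4.498344421386719), (33.77553939819336, 5.744840621948242), 89.3996353149414)
```

View pics/w15.png

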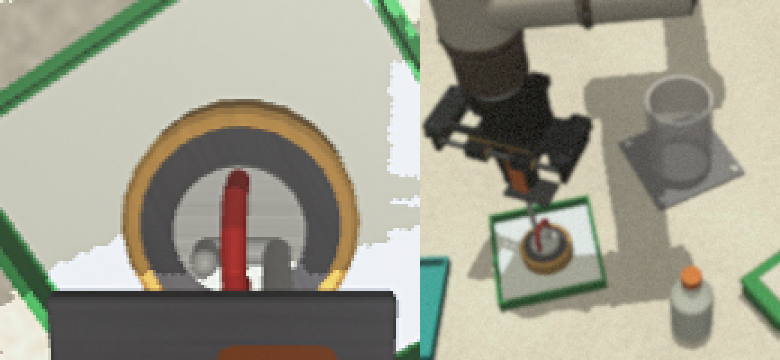

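>>> {"name": "apply_moves", "arguments": {"claw": [0, 0, 0, 0, 0, 0, 0], "travel": [[0.2, 0, 0.05], [0.6, 0, 0.1], [1.1, 0, 0.2], [1.6, 0, 0.2], [2.1, 0, 0.2], [2.4, 0, 0.2], [2.4, 0, 0.2]], "turn": [[0, 0, 0], [0, 0, 0], [0, 0, 0], [0, 0, 0], [0, 0, 0], [0, 0, 0], [0, 0, 0]]}}

```text
time_s: 20.48
tcp_pos: [0.5355, -0.3296, 0.1736]
ee_rot: [-0.301, 0.64, -0.64, 0.301]
contact_force: [0.3, -1.1, -1.1]
opening: 0.0218
```

```bash
python3 look.py w16
```

```text
20.575 [ 0.5356 -0.3294  0.1736] -129.54337868136477 [ 0.1773  0.0665 -1.1496] [-0.0065  0.1373  0.0146] 0.021554805860720772
eye tool mm 300 [-36.9784  89.8774 -14.5984] [-30.8108 133.293   19.5481] [273 210] [286 246]
((-33.902400970458984, 2.460956573486328), (6.0714216232299805, 34.17915344238281), 0.6572625637054443)
```

View pics/w16.png

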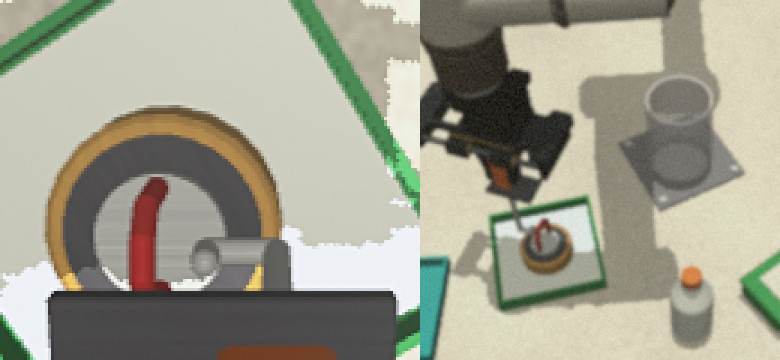

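>>> {"name": "apply_moves", "arguments": {"claw": [0, 0, 0, 0, 0, 0, 0, 0], "travel": [[0, -0.6, 0], [0, -2, 0], [0, -4, 0], [0, -6.5, 0], [0, -9, 0], [0, -11.5, 0], [0, -13, 0], [0, -13.5, 0]], "turn": [[0, 0, 0], [0, 0, 0], [0, 0, 0], [0, 0, 0], [0, 0, 0], [0, 0, 0], [0, 0, 0], [0, 0, 0]]}}

```text
time_s: 21.58
tcp_pos: [0.5359, -0.3294, 0.3099]
ee_rot: [0.301, -0.639, 0.64, -0.302]
contact_force: [-1.0, 0.2, -1.7]
opening: 0.0219
```

```bash
python3 look.py w17; python3 - <<'E'
from h import *
from rig import manip
o=manip.observe(); goto(o,[.4942,.2559,.305],184.9)
E
```

```text
21.675 [ 0.5356 -0.3293  0.3087] -129.54738831206836 [ 0.1145 -1.0622 -1.5196] [-0.0578  0.1668 -0.0388] 0.021680033513328638
eye tool mm 155 [-36.5093 224.3698 -18.641 ] [-30.9376 264.0049  19.5331] [290 192] [297 224]
((-33.78348922729492, 0.4487133026123047), (5.39808988571167, 38.18473434448242), 0.7167246341705322)
travel cm [-42.49   0.38 -40.45] turn [ 0.000e+00  4.555e+01 -2.000e-02]
```

View pics/w17.png

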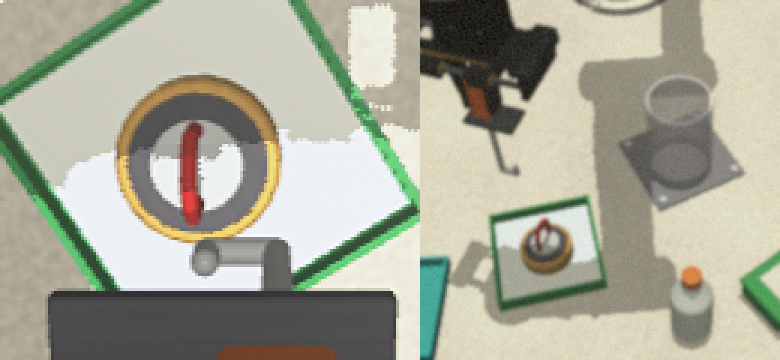

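>>> {"name": "apply_moves", "arguments": {"claw": [0, 0, 0, 0, 0, 0, 0, 0], "travel": [[-0.4, 0, -0.4], [-2.1, 0, -2], [-5.1, 0, -4.8], [-8.5, 0, -8.1], [-12.3, 0, -11.7], [-16.6, 0, -15.8], [-20.8, 0, -19.8], [-25.1, 0, -23.8]], "turn": [[0, 0.5, 0], [0, 2.3, 0], [0, 5.5, 0], [0, 9.1, 0], [0, 13.2, 0], [0, 17.7, 0], [0, 22.3, 0], [0, 26.8, 0]]}}

```text
time_s: 22.68
tcp_pos: [0.5109, 0.0176, 0.3079]
ee_rot: [0.144, -0.692, 0.692, -0.144]
contact_force: [1.4, 1.1, -0.8]
opening: 0.0219
```

```bash
python3 - <<'E'
from h import *
from rig import manip
o=manip.observe(); print(o["tcp_pos"],o["qvel"]);goto(o,[.4942,.2559,.305],184.9)
R0=Rt(-129.54+26.8)
R=Rt(-129.54);p0=np.array([.5356,-.3294,.3087])+R@np.array([-.251,0,-.238]);goto(o,[.4942,.2559,.305],184.9,R0,p0)
E
```

```text
[0.51088383 0.01757105 0.30788962] [ 0.93631759 -0.06115162 -0.07535932  0.00374485  0.01927174 -1.54845506]
travel cm [ -7.97   0.28 -22.52] turn [ 0.   18.6   0.07]
travel cm [-23.04   0.37  -7.02] turn [ 0.   72.36  0.  ]
```

>>> {"name": "apply_moves", "arguments": {"claw": [0, 0, 0, 0, 0, 0, 0, 0], "travel": [[-1.6, 0, -5], [-3.2, 0, -9.6], [-4.7, 0, -13.8], [-6, 0.1, -17.3], [-7, 0.2, -20], [-7.7, 0.3, -21.7], [-8, 0.3, -22.5], [-8, 0.3, -22.5]], "turn": [[0, 4, 0], [0, 8, 0], [0, 12, 0], [0, 15, 0], [0, 17, 0], [0, 18.2, 0], [0, 18.7, 0], [0, 18.7, 0]]}}

```text
time_s: 23.68
tcp_pos: [0.4946, 0.2539, 0.305]
ee_rot: [0.031, -0.706, 0.707, -0.03]
contact_force: [0.4, -1.2, -1.7]
opening: 0.0214
```

```bash
python3 - <<'E'
from h import *
from rig import manip,eyes
np.set_printoptions(precision=4,suppress=True)
p=eyes.grab_frame("wrist");S=eyes.grab_frame("scene");o=manip.observe(); pickle.dump((p,o,S),open("w18.pkl","wb"))
cv2.imwrite("pics/w18.png",cv2.resize(p["frame"][120:270,220:420],(800,600),interpolation=3));print(o["time_s"],o["tcp_pos"],yawof(o)[0],o["contact_force"])
cv2.imwrite("pics/w18s.png",np.clip(cv2.resize(S["frame"][120:270,380:530],(600,600),interpolation=3)*1.5,0,255).astype(np.uint8))
X,uv=cloud(p);y,R=yawof(o)
near=(np.hypot(X[:,0]-.503,X[:,1]-.257)<.1)
m=near&(X[:,2]>.104)&(X[:,2]<.116);print("top",m.sum(),cv2.minAreaRect((X[m][:,:2]*1000).astype(np.float32)))
L=(X-o["tcp_pos"])@R*1000
m=(np.abs(L[:,0])<35)&(np.abs(L[:,2])<20)&(L[:,1]>95)&(L[:,1]<135)
q=L[m];print("hook",m.sum(),q.min(0),q.max(0))
goto(o,[.4935,.2562,.129],184.9)
E
```

```text
23.775 [0.4948 0.2533 0.3054] -175.06515359996789 [ 0.5953  0.132  -0.9252]
top 6648 ((503.21051025390625, 256.2015380859375), (119.80519104003906, 89.52526092529297), 4.629717826843262)
hook 321 [-23.0524  95.2574  -3.0765] [  4.5015 121.8746   4.5587]
travel cm [ 0.1  17.64 -0.31] turn [-0.02  0.03  0.02]
```

View pics/w18.png

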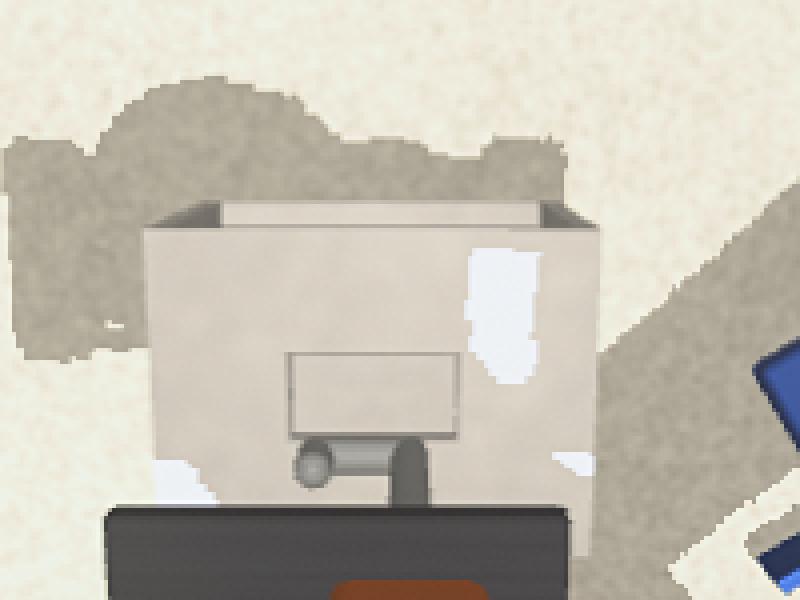

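View pics/w18s.png

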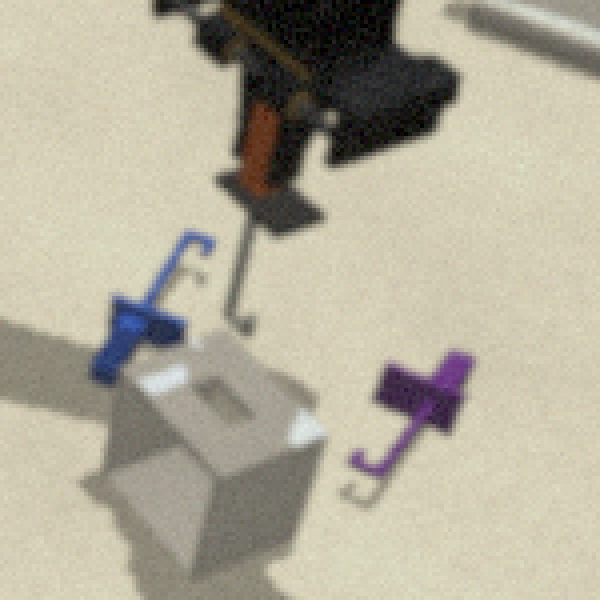

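>>> {"name": "apply_moves", "arguments": {"claw": [0, 0, 0, 0, 0, 0, 0], "travel": [[0, 0.4, -0.1], [0.1, 1.5, -0.2], [0.1, 3, -0.25], [0.1, 4.6, -0.25], [0.1, 5.6, -0.25], [0.1, 6, -0.25], [0.1, 6, -0.25]], "turn": [[0, 0, 0], [0, 0, 0], [0, 0, 0], [0, 0, 0], [0, 0, 0], [0, 0, 0], [0, 0, 0]]}}

```text
time_s: 24.65
tcp_pos: [0.4938, 0.2563, 0.2455]
ee_rot: [0.031, -0.706, 0.707, -0.031]
contact_force: [0.9, 0.1, -1.3]
opening: 0.0216
```

```bash
python3 - <<'E'
from h import *
from rig import manip,eyes
np.set_printoptions(precision=4,suppress=True)
p=eyes.grab_frame("wrist");S=eyes.grab_frame("scene");o=manip.observe(); pickle.dump((p,o,S),open("w19.pkl","wb"))
a=cv2.resize(p["frame"][160:260,260:380],(480,400),interpolation=3);print(o["time_s"],o["tcp_pos"],yawof(o)[0],o["contact_force"])
b=np.clip(cv2.resize(S["frame"][170:270,390:470],(320,400),interpolation=3)*1.5,0,255).astype(np.uint8)
cv2.imwrite("pics/w19.png",np.hstack([a,b]))
goto(o,[.4935,.2562,.129],184.9)
E
```

```text
24.75 [0.494  0.2565 0.2461] -175.04010375125577 [ 0.1087 -0.4752 -1.8326]
travel cm [ 0.07 11.71  0.03] turn [ 0.03  0.06 -0.06]
```

View pics/w19.png

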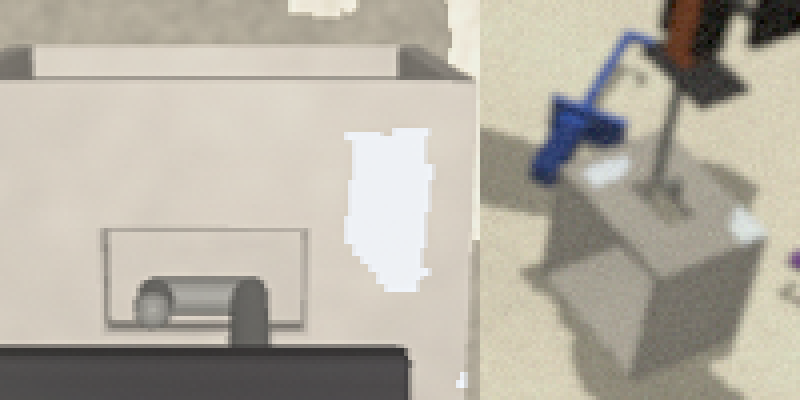

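>>> {"name": "apply_moves", "arguments": {"claw": [0, 0, 0, 0, 0, 0, 0, 0], "travel": [[0, 0.6, 0], [0, 2, 0], [0, 4, 0], [0, 6.2, 0], [0, 8.4, 0], [0, 10.2, 0], [0, 11.1, 0], [0, 11.3, 0]], "turn": [[0, 0, 0], [0, 0, 0], [0, 0, 0], [0, 0, 0], [0, 0, 0], [0, 0, 0], [0, 0, 0], [0, 0, 0]]}}

```text
time_s: 25.75
tcp_pos: [0.4935, 0.256, 0.1318]
ee_rot: [0.031, -0.706, 0.707, -0.03]
contact_force: [-0.0, 0.6, -0.7]
opening: 0.0219
```

>>> {"name": "apply_moves", "arguments": {"claw": [0, 0, 0, 0], "travel": [[0, 0.1, 0], [0, 0.2, 0], [0, 0.3, 0], [0, 0.35, 0]], "turn": [[0, 0, 0], [0, 0, 0], [0, 0, 0], [0, 0, 0]]}}

```text
time_s: 26.25
tcp_pos: [0.4938, 0.2564, 0.1295]
ee_rot: [-0.03, 0.707, -0.706, 0.031]
contact_force: [-1.1, 0.1, 2.4]
opening: 0.0217
```

```bash
python3 - <<'E'
from h import *
from rig import manip,eyes
np.set_printoptions(precision=4,suppress=True)
p=eyes.grab_frame("wrist");S=eyes.grab_frame("scene");o=manip.observe(); pickle.dump((p,o,S),open("w20.pkl","wb"))
a=cv2.resize(p["frame"][160:400,200:440],(400,400),interpolation=3);print(o["time_s"],o["tcp_pos"],yawof(o)[0],o["contact_force"])
b=np.clip(cv2.resize(S["frame"][170:270,390:490],(400,400),interpolation=3)*1.5,0,255).astype(np.uint8)
cv2.imwrite("pics/w20.png",np.hstack([a,b]))
E
```

```text
26.35 [0.4938 0.2564 0.1295] -175.03502070056422 [-0.3354  0.3981  0.8619]
```

View pics/w20.png

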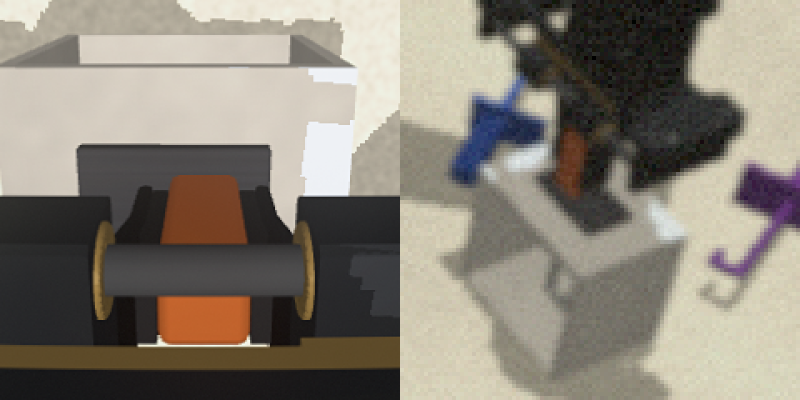

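>>> {"name": "apply_moves", "arguments": {"claw": [0.35, 0.5, 0.7, 0.8, 0.8, 0.8, 0.8], "travel": [[0, 0, 0], [0, 0, 0], [0, 0, 0], [0, 0, 0], [0, 0, 0], [0, 0, 0], [0, 0, 0]], "turn": [[0, 0, 0], [0, 0, 0], [0, 0, 0], [0, 0, 0], [0, 0, 0], [0, 0, 0], [0, 0, 0]]}}

```text
time_s: 27.22
tcp_pos: [0.4937, 0.2563, 0.1291]
ee_rot: [-0.031, 0.706, -0.706, 0.031]
contact_force: [-0.7, -0.4, -0.0]
opening: 0.0689
```

>>> {"name": "apply_moves", "arguments": {"claw": [0.8, 0.8, 0.8, 0.8, 0.8, 0.8, 0.8, 0.8], "travel": [[0, -0.4, 0], [0, -1.5, 0], [0, -3.5, 0], [0, -6, 0], [0, -9, 0], [0, -12, 0], [0, -14.5, 0], [0, -15.5, 0]], "turn": [[0, 0, 0], [0, 0, 0], [0, 0, 0], [0, 0, 0], [0, 0, 0], [0, 0, 0], [0, 0, 0], [0, 0, 0]]}}

```text
time_s: 28.22
tcp_pos: [0.4942, 0.2566, 0.2865]
ee_rot: [-0.029, 0.707, -0.706, 0.032]
contact_force: [0.5, -0.6, -0.9]
opening: 0.0697
```

>>> {"name": "apply_moves", "arguments": {"claw": [0.8, 0.8, 0.8, 0.8, 0.8], "travel": [[0, 0, -1.5], [0, -1, -4.5], [0, -1.5, -7.5], [0, -1.5, -9], [0, -1.5, -9]], "turn": [[0, 0, 0], [0, 0, 0], [0, 0, 0], [0, 0, 0], [0, 0, 0]]}}

```text
time_s: 28.85
tcp_pos: [0.4853, 0.3466, 0.2974]
ee_rot: [0.032, -0.706, 0.707, -0.03]
contact_force: [-1.0, -0.5, -0.2]
opening: 0.0695
```

```bash
python3 - <<'E'
from h import *
from rig import manip,eyes
np.set_printoptions(precision=4,suppress=True)
p=eyes.grab_frame("wrist");S=eyes.grab_frame("scene");T=eyes.grab_frame("top");o=manip.observe(); pickle.dump((p,o,S,T),open("w21.pkl","wb"))
print(o["time_s"],o["tcp_pos"],o["contact_force"],o["opening"])
cv2.imwrite("pics/w21.png",p["frame"]);cv2.imwrite("pics/w21s.png",S["frame"]);cv2.imwrite("pics/w21t.png",T["frame"])
X,uv=cloud(p);h=cv2.cvtColor(p["frame"],cv2.COLOR_BGR2HSV)[uv[:,1],uv[:,0]]
near=(np.hypot(X[:,0]-.503,X[:,1]-.257)<.1)
m=near&(X[:,2]>.172)&(X[:,2]<.19)&(h[:,1]>120);print("grip",m.sum(),cv2.minAreaRect((X[m][:,:2]*1000).astype(np.float32)),np.median(X[m,2]))
for n,c in (("T",T),("S",S)):
  X,uv=cloud(c);m=(np.hypot(X[:,0]-.5565,X[:,1]+.302)<.055)&(X[:,2]>.026)&(X[:,2]<.036);q=X[m];print(n,m.sum(),cv2.minEnclosingCircle((q[:,:2]*1000).astype(np.float32)),np.median(q[:,2]), X[(np.hypot(X[:,0]-.5565,X[:,1]+.302)<.06)][:,2].max())
E
```

```text
29.0 [0.4858 0.3452 0.2985] [ 0.5095 -0.0802  0.9136] 0.06935628663855065
grip 758 ((492.9026794433594, 256.0179443359375), (20.834714889526367, 21.444677352905273), 4.940282344818115) 0.17913040111987488
T 414 ((557.35009765625, -300.16107177734375), 37.07437515258789) 0.030964301837270482 0.08933391844249236
S 415 ((557.7728271484375, -303.2030334472656), 38.04048538208008) 0.03034235583287519 0.08437260997269538
```

View pics/w21.png

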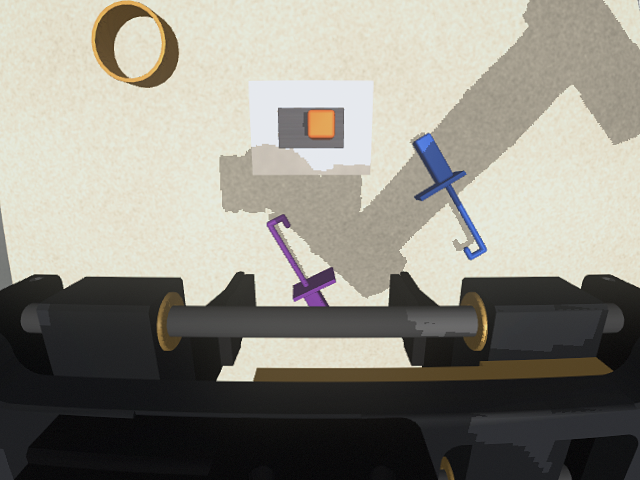

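View pics/w21s.png

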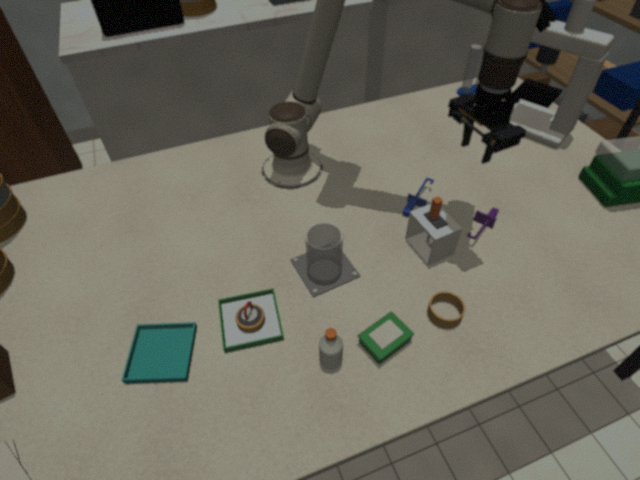

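The pictures confirm it. The hook hangs in its slot with the grip top at 0.179 m, as at the start, and its flange lies flat (wrist image, about (321,124)). The cup stands upright in the green tray (scene image, about (250,317)). The bystanders are where they were and the arm is clear.

```bash
python3 -c "
from rig import ticket
print(ticket.job_done())"
```

```text
the job is handed in; nothing more can be done
None
```

The job is done and handed in at about 29 s of the 72 s allowed. I took the hook from its stand, caught the red eye, drew the cup out of the tube and set it down in the green tray. I then hung the hook back in its slot.

**Last checks:**
- **Cup:** it stands upright at about (0.557, −0.302), within 2 mm of the tray's centre. Its top is at 0.031 m, which matches resting on the tray floor.
- **Hook:** the grip is at (0.493, 0.256) with its top at 0.179 m, the same height as at the start. Its flange lies flat over the slot.
- **Forces:** readings between moves stayed under about 6 N. The weight came off smoothly when the cup touched down, and the gripper never touched the cup.
- **Bystanders:** by eye, the bottle, spare sieve and sample box are unmoved; I did not re-measure them.

**What disagreed:**
- The camera views put the eye and the tray up to 3 mm apart. I corrected for this by measuring the hook against the eye in the wrist picture.
- The network's best guess for the tray was the turquoise look-alike, so I located the green one by colour and depth instead.

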